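# Lock the fuse carrier of a bench power supply with a screwdriver

### The job

A fuse has just been changed in the power supply that lies on its face, and one of the two slotted fuse carriers in its back panel still stands proud of its collar. Take the screwdriver from its stand, set its blade in the slot of that carrier, press the carrier in against its spring and, still pressing, turn it clockwise as far as it goes, so that it stays locked down when you let up; then put the screwdriver back upright in the same hole of its stand. Press firmly but gently (the thin panel stands 16 N) and do not wrench the carrier before it is in or at its stop; turn the carrier with the screwdriver only, and leave the other carrier and the things round about alone.

Things in the scene. Friction and masses are not known exactly. Their poses are not given: they have to be found in the camera images.
- driver_grip (a point): Centre of the handle of a flat-blade screwdriver standing upright in the middle hole of its stand (black six-sided handle, 24 mm across flats, 76 mm long, its flat lower end resting on the stand; 0.09 to 0.15 kg). z: along the tool, up to the handle end; blade tip 116 mm below this point. x: along the blade's width. Two of the six flats face +y and -y, the others follow every 60 degrees.
- driver_tip (a point): Middle of the end of the screwdriver's blade, axes as driver_grip. The blade is 9 mm wide (x), 2 mm thick (y); above it a 7 mm round steel shank, 78 mm from the tip to the handle.
- screwdriver: The whole screwdriver; origin at the end of the blade, axes as driver_grip.
- stand_hole (a point): Centre of the middle one of three 14 mm holes in the stand, on the upper face of its top sheet, 85 mm above the bench. The stand is a fixed folded aluminium sheet, 62 x 104 mm (x, y), the holes in a row along its y, 34 mm apart; open under the 4 mm top sheet down to its bottom sheet, 82 mm below this point. z up.
- fuse_holder_collar (a point): Centre of the upper rim of the black collar (bore 24 mm, outside 31 mm, 13.5 mm high) of the fuse holder whose carrier is released, fixed in the level back panel, 110 mm above the bench, of the power supply. z up, x and y along the panel's sides. Released, the carrier's top stands 6 mm above this point, give or take 3 mm, unmeasured; locked, it stands 4.5 mm lower.
- fuse_holder: That holder with its carrier; origin on the panel, 13.5 mm below the collar's rim, same axes. The grey carrier is 21.6 mm across with a straight slot right across its top, 3.2 mm wide, bevelled, 5.5 mm deep. Released, the slot lies along x, but is fitted turned by up to 20 degrees either way, unmeasured: see or feel it. The slot breaks when twisted with over 0.4 N m.
- carrier_panel (a joint): How far the sheet panel with the holder is bent in by the push on the carrier (m): 0 unloaded, 0.05 mm per newton, so 0.0008 at 16 N, which is all that it may bear.
- carrier_turn (a joint): How far the released carrier is turned clockwise, seen from above (rad): 0 released, 1.21 to 1.43 locked, the stop at 1.43. It cannot turn until pressed in 6.5 mm against its spring: 4 N starts it down, 10 N holds it at 6.5 mm, 11.5 N brings it to its hard stop at 8 mm. Pressed in, it turns with about 0.1 N m. Let up after the full turn, it rises to 4.5 mm and is locked.
- second_holder_collar (a point): Centre of the upper rim of the collar of the second, identical fuse holder in the same panel, 45 mm from the first, to one side or the other along y. Its carrier is already locked, its top level with the collar or up to 3 mm below, and stays so.
- second_turn (a joint): Turn of the second carrier: about 1.3 to 1.4 rad, locked.
- supply: The white power supply lying on its face on a thin rubber mat (150 mm by 190 mm, fixed); origin under its centre on the bench. Its back panel on top also carries a mains inlet, a rocker switch, an earth post and vents, none more than 14 mm high.
- beaker_2: Small glass beaker, 57 mm wide, 68 mm high, on the bench behind the work; origin under its centre. Bystander.
- film_box: Carton, 56 x 118 x 56 mm, on the bench to the right of the power supply; origin under its centre. Bystander.
- marker_2: Felt marker, 136 mm long, lying on the bench to the left of the stand; origin under its centre. Bystander.
Things that resemble listed ones, but are neither listed nor needed, are in the scene too. What is shaped like the screwdriver but red is not meant.

How it is judged:
By the outcome, as a careful person would: the job done as asked, in the order asked, and still so for the second after the job is handed in, with the robot touching nothing.
It also fails if it takes over 58 s, if anything falls off the work surface, if the arm or the gripper's body presses on something with over 40 N, if the wrist force passes 120 N, or if a joint passes its speed limit or range.

### The arm

A 6-joint arm with a two-finger parallel gripper is mounted at the origin on a cart in front of the work surface, level with it; the furniture and walls round the work are solid. World frame = base frame: x ahead of the robot, y to its left, z up, the work surface at z = 0. Lengths are in m, angles in rad, forces in N, time in s.
With the tool pointing down it reaches from about 0.25 to 0.725 m from the base axis. Payload 4 kg.
Tool frame: the origin (TCP) lies at the very end of the fingers, on their centre line; the grasp point (between the pads) lies 19 mm behind it (grip_point_offset is the distance from the TCP to the grasp point, in m); y points along the fingers, x is the direction in which the jaws open and shut, and the axes are right-handed (so a half turn about y gives the same grasp; the last joint's range is limited). The gripper opens to 85 mm and grips with 20 to 120 N. Pads are 22 mm wide; open, the fingers measure 114 mm over their backs; the gripper's body (76 mm by 85 mm) begins 54 mm behind the grasp point. The pads swing forward as they close: fully open they stand 13 mm farther back than shut.
Start: joints at [-1.327, 0.241, 0.005, 1.335, 0, 1.571], TCP at [0.121, -0.485, 0.231] pointing down, gripper open.
Joint ranges: [-2.72, 2.72], [-1.05, 1.87], [-1.09, 1.28], [-1.99, 2.15], [-1.42, 1.44], [-3.14, 3.14]. Speed limits (rad/s): [2.79, 2.79, 3.14, 3.14, 3.14, 3.14].

### API

Orientations are given as a unit quaternion [w, x, y, z].
In Python, from workcell import * gives the robot as it stands.
- The arm moves only by the shell command python3 -m inch 'ROWS'. ROWS is JSON, a list that holds one entry, the list of rows, each a list of 5 numbers: the shift along the tool's x, y, z in cm, then the turn about the tool's y in degrees, then the opening, from 0 (shut) to 1 (fully open). In form: [[[x, y, z, spin, jaw], ...]]. A call has 1 to 5 rows; each row is the pose to reach, as a shift and turn from the pose commanded when the call began, along the tool's axes at that moment; what a row does not reach only later rows make up. A row lasts 1/8 s, in which the tool goes at most 62.5 mm and 10.7 degrees, less where a joint would pass 70% of its speed; a pose out of reach is approached as far as the arm can. A call with a gripper value outside its range is refused whole. The fingers move at their own pace and stop on an object; the grip force is fixed at half the most. Time passes only in rows, so rows that repeat a pose let the fingers close. It gives the time, the measured TCP pose, the force and the opening at its end, in the units of the state.
- get_obs(): the state, without advancing time (a new reading comes with each control period).
- get_image(name): name is "scene" or "top"; returns a dict with "img" (384x512x3 uint8, red, green, blue), "fx", "fy", "cx", "cy" (pixels), "D" ([k1, k2, p1, p2, k3] as OpenCV has them; the pictures are not rectified), "world_from_camera" (4x4, takes a point from camera to world coordinates). Camera axes: x right, y down, z forward; pixel columns grow to the right and rows downward; lengths in m; the calibration is good to about 2 mm. A picture is of the moment at which its call begins. There is no depth.
- close_job(): hands the job in, once; it reports no verdict.
Trained networks look in a picture, given as the dict that the camera call returned (one of the last four; its "shot" number tells which), for a name from the list of things; names that differ only in an ending like _2 or _b are one class to them, and where a whole thing is asked for, a point or a joint stands for the part that bears it (a point fixed in the world has none). Each returns a list of dicts, best first, with "score" (0 to 1); they miss things now and then, are a little off and sometimes report something else, mostly with a low value. They report only what shows in the picture. A call takes as long as a camera call. They do not tell look-alikes from the thing itself.
- spot_in(picture, thing): "pixel" ([column, row] in pixels, amid what is visible of it).
- silhouettes(picture, thing): "mask" (384x512 bool, what is visible of it) and "pixel" ([column, row] in pixels, amid what is visible of it).
- tip_of(picture, thing): "pixel" ([column, row] in pixels: a listed point, or the origin of a listed thing).
The state is a dict: "time": time; "joints": joint angles; "dq": joint speeds; "joint_efforts": joint torques, N m; "tcp_pos": TCP position; "ee_rot": TCP orientation; "contact_force": force on the tool from outside, world axes, zero at the start; "moment": the same for the moment, N m; "width": opening from 0.0 (shut) to 1.0 (fully open).
Only numpy, scipy, OpenCV 4.12 (cv2) and the standard library are available. Lean on these libraries where they do the work, as an engineer would, in place of code of your own. Each camera call takes 0.05 s, during which the arm holds its last target.

## Working session

There is one attempt and no reset: what is moved stays moved. The work goes in short steps, Python scripts to look and compute and a shell command to move; the robot and the scene stay as the last step left them, time stands still between calls to the robot, and variables do not carry over. Pictures are saved under pics/ and viewed, and the job is handed in when it is done.

```bash
ls; mkdir -p pics; python3 - <<'E'
from workcell import *
import cv2
print(get_obs())
for n in("scene","top"):
    p=get_image(n); cv2.imwrite(f"pics/{n}0.png",cv2.cvtColor(p["img"],cv2.COLOR_RGB2BGR))
    print(n,p["fx"],p["fy"],p["cx"],p["cy"],p["D"],p["world_from_camera"],p["shot"])
    for t in("driver_grip","driver_tip","stand_hole","fuse_holder_collar","second_holder_collar","screwdriver","supply"):
        for f in (tip_of,spot_in):
            try: print(t,f.__name__,[(round(float(d["score"]),2),[round(float(v),1) for v in d["pixel"]]) for d in f(p,t)])
            except Exception as e: print(t,f.__name__,e)
E
```

```text
pics
{'time': 0.0, 'joints': array([-1.32699877e+00,  2.41427332e-01,  3.70642238e-03,  1.33516885e+00,
       -2.53560677e-05,  1.57078506e+00]), 'dq': array([ 0.00101272, -0.00106674,  0.00115041,  0.00055222, -0.001336  ,
       -0.00067998]), 'joint_efforts': array([-2.04439953e-04, -3.72321689e+01,  2.52404344e+01,  1.69742672e-02,
        9.78353228e-05,  7.45331221e-06]), 'tcp_pos': array([ 0.12053558, -0.4846059 ,  0.23039897]), 'ee_rot': array([ 0.55753925, -0.5566417 ,  0.43607646, -0.4348992 ]), 'contact_force': array([-5.94702287e-01, -2.47651890e-04, -5.90600545e-01]), 'moment': array([ 0.02493689, -0.0142651 , -0.01172449]), 'width': 0.9981581411991733}
scene 477.80894400516365 477.80894400516365 246.7147667353274 192.55406587426418 [-0.1711806  0.         0.         0.         0.       ] [[-0.66467292 -0.38388309  0.64097089 -0.38522935]
 [-0.747128    0.34508021 -0.56808398  0.7863236 ]
 [-0.00310854 -0.85647733 -0.51617527  0.84381486]
 [ 0.          0.          0.          1.        ]] 1
driver_grip call [(0.62, [225.2, 231.7]), (0.56, [210.9, 207.8])]
driver_grip c
[... 966 characters left out ...]
      0.          0.          1.        ]] 2
driver_grip call [(0.56, [195.0, 230.2]), (0.37, [209.8, 206.7])]
driver_grip call []
driver_tip call [(0.53, [199.3, 232.6])]
driver_tip call [(0.53, [196.5, 229.5]), (0.48, [211.7, 202.1])]
stand_hole call [(0.95, [211.8, 204.0])]
stand_hole call [(0.68, [215.1, 206.5])]
fuse_holder_collar call [(0.66, [288.5, 188.8])]
fuse_holder_collar call [(0.38, [286.0, 186.6])]
second_holder_collar call [(0.38, [296.0, 185.6])]
second_holder_collar call [(0.51, [297.4, 184.2])]
screwdriver call [(0.43, [214.2, 208.6]), (0.43, [199.3, 234.9])]
screwdriver call [(0.61, [195.7, 231.7])]
supply call [(0.67, [278.8, 190.6])]
supply call [(0.93, [279.4, 184.4])]
```

```bash
python3 - <<'E'
import cv2
a=cv2.imread("pics/scene0.png");b=cv2.imread("pics/top0.png")
cv2.imwrite("pics/sceneA.png",cv2.resize(a[100:310,140:400],(780,630),interpolation=cv2.INTER_CUBIC)[:600])
cv2.imwrite("pics/topA.png",cv2.resize(b[130:270,160:360],(800,560),interpolation=cv2.INTER_CUBIC))
E
```

```text
(no output)
```

View pics/scene0.png

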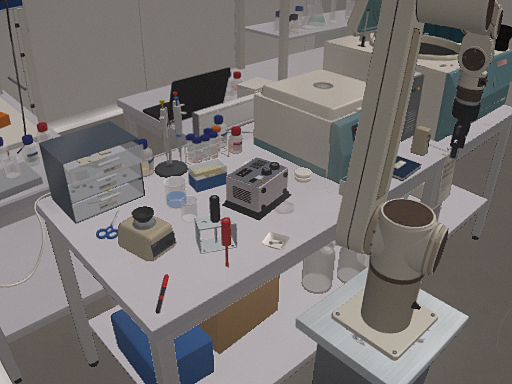

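View pics/top0.png

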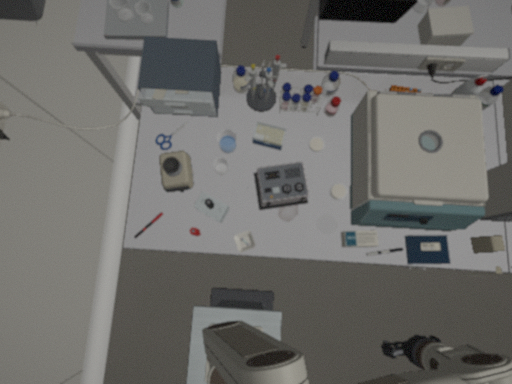

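View pics/sceneA.png

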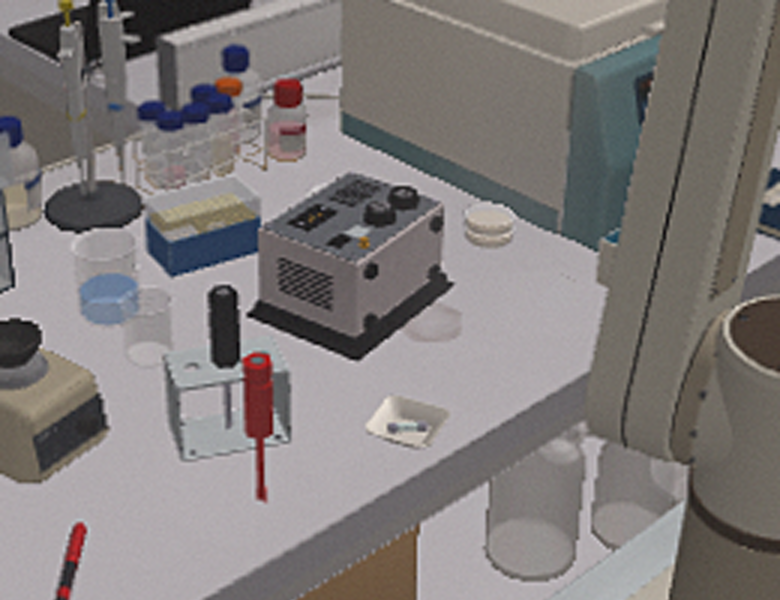

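View pics/topA.png

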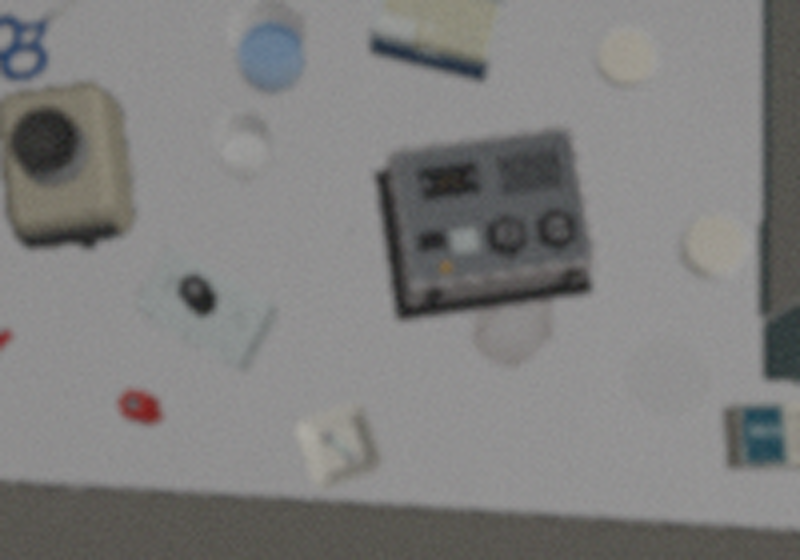

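```bash
cat > h.py <<'E'
from workcell import *
import numpy as np, cv2
from scipy.spatial.transform import Rotation as R
def K(p): return np.array([[p["fx"],0,p["cx"]],[0,p["fy"],p["cy"]],[0,0,1.]])
def ray(p,px):
    u=cv2.undistortPoints(np.array([[px]],float),K(p),np.array(p["D"],float))[0,0]
    T=np.array(p["world_from_camera"]); d=T[:3,:3]@np.array([u[0],u[1],1]); return T[:3,3],d/np.linalg.norm(d)
def atz(p,px,z):
    o,d=ray(p,px); return o+d*(z-o[2])/d[2]
def proj(p,X):
    T=np.linalg.inv(np.array(p["world_from_camera"])); X=np.atleast_2d(X)
    return cv2.projectPoints(X.astype(float),cv2.Rodrigues(T[:3,:3])[0],T[:3,3],K(p),np.array(p["D"],float))[0][:,0]
def tri(p,a,q,b):
    o1,d1=ray(p,a);o2,d2=ray(q,b)
    A=np.stack([d1,-d2],1);s=np.linalg.lstsq(A,o2-o1,rcond=None)[0]
    x,y=o1+s[0]*d1,o2+s[1]*d2; return (x+y)/2,np.linalg.norm(x-y)
def save(p,n,c=None,s=1):
    im=cv2.cvtColor(p["img"],cv2.COLOR_RGB2BGR)
    if c: im=im[c[1]:c[3],c[0]:c[2]]
    cv2.imwrite("pics/"+n,cv2.resize(im,None,fx=s,fy=s,interpolation=cv2.INTER_CUBIC))
def rot(): # wxyz -> R
    q=get_obs()["ee_rot"]; return R.from_quat([q[1],q[2],q[3],q[0]])
E
python3 - <<'E'
from h import *
s=get_image("scene");t=get_image("top")
save(s,"s1.png",(225,150,300,220),8);save(t,"t1.png",(250,155,315,215),10)
save(s,"s2.png",(185,185,250,275),6);save(t,"t2.png",(185,190,235,245),10)
f=lambda a:np.round(a,4)
for z in(.11,.1235): print(z,f(atz(t,(287,188.3),z)),f(atz(t,(299.3,187),z)),f(atz(s,(266.7,171),z)),f(atz(s,(274.3,165.3),z)))
print("hole",f(atz(t,(211.8,204),.085)),f(atz(s,(213.5,218.1),.085)))
print("tri grip",tri(s,(211,207.8),t,(209.8,206.7)))
print("tri redgrip",tri(s,(225,231.7),t,(195,230.2)))
print(rot().as_matrix().round(3))
E
```

```text
0.11 [ 0.5802 -0.1529  0.11  ] [ 0.5876 -0.1964  0.11  ] [ 0.5834 -0.1584  0.11  ] [ 0.5951 -0.2042  0.11  ]
0.1235 [ 0.5772 -0.1517  0.1235] [ 0.5845 -0.1947  0.1235] [ 0.5656 -0.141   0.1235] [ 0.5771 -0.186   0.1235]
hole [0.5116 0.1125 0.085 ] [0.5152 0.1142 0.085 ]
tri grip (array([0.50132596, 0.12030445, 0.12706125]), np.float64(0.01842433771504523))
tri redgrip (array([0.41079146, 0.15836527, 0.11515994]), np.float64(0.0022027428354340064))
[[ 0.241 -0.     0.97 ]
 [-0.97   0.     0.241]
 [-0.    -1.    -0.   ]]
```

View pics/s1.png

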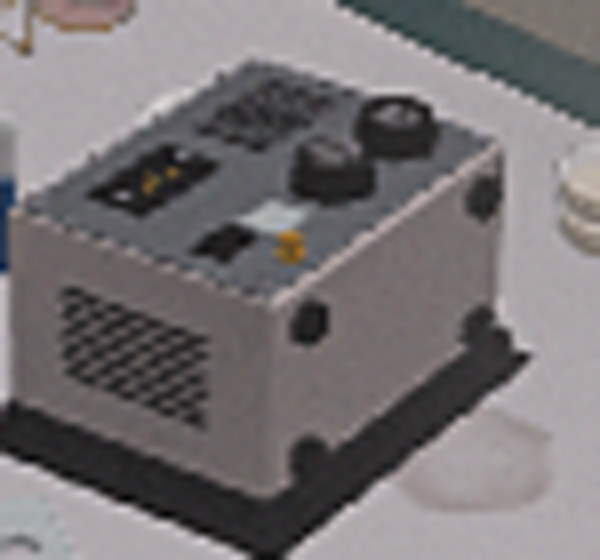

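View pics/t1.png

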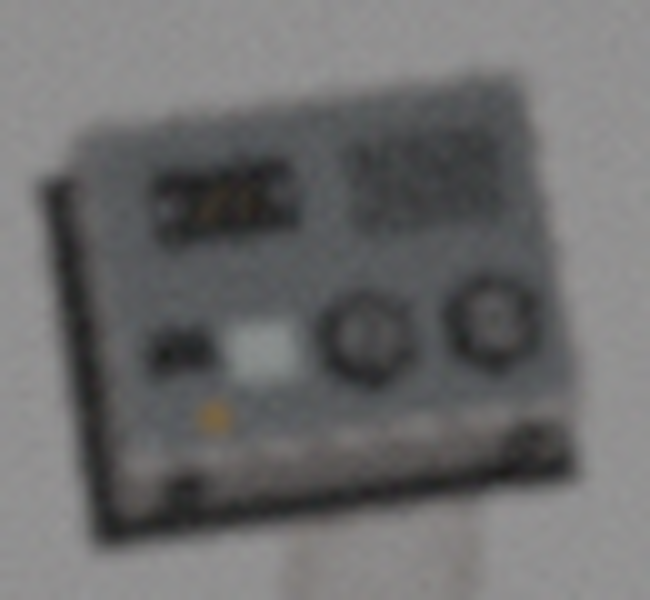

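View pics/s2.png

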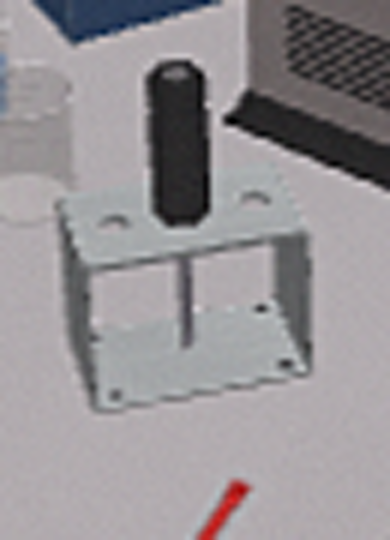

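View pics/t2.png

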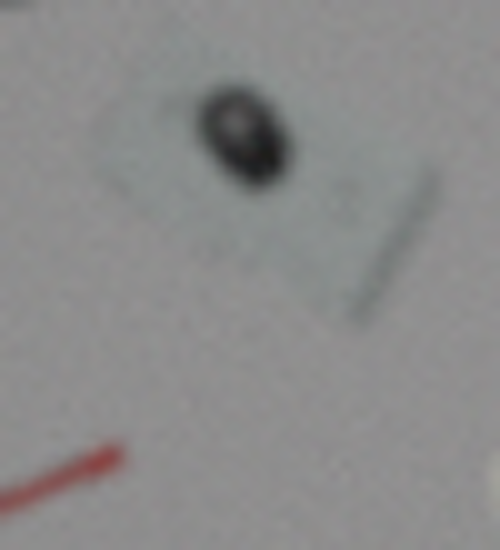

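```bash
python3 - <<'E'
from h import *
print(get_obs()["time"])
s=get_image("scene");save(s,"s3.png");t=get_image("top");save(t,"t3.png",(120,120,380,280),3)
E
```

```text
1.6
```

View pics/s3.png

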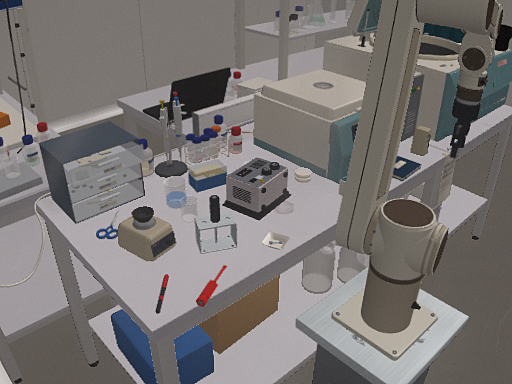

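View pics/t3.png

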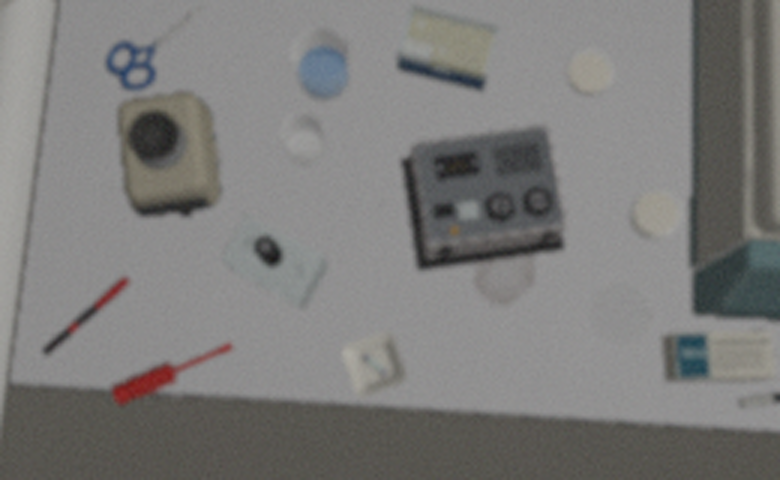

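```bash
python3 - <<'E'
from h import *
s=get_image("scene");t=get_image("top")
f=lambda a:np.round(a,4)
a=atz(s,(185+115/6,185+220/6),.085);b=atz(s,(185+256/6,185+199/6),.085)
print("outer holes",f(a),f(b),np.linalg.norm(a-b),f((a+b)/2),np.degrees(np.arctan2(*(a-b)[[1,0]])))
a=atz(t,(185+185/10,190+100/10),.085);b=atz(t,(185+345/10,190+200/10),.085)
print("top outer holes",f(a),f(b),np.linalg.norm(a-b),f((a+b)/2),np.degrees(np.arctan2(*(a-b)[[1,0]])))
# handle top / bottom centre
print("handle top:", f(atz(s,(185+176/6,185+72/6),.161)), f(atz(t,(185+232/10,190+122/10),.161)))
for nm,p,th in(("scene",s,["driver_grip","stand_hole"]),("top",t,["driver_grip","stand_hole"])):
  for x,z in zip(th,(.123,.085)):
    print(nm,x,[(round(d["score"],2),f(atz(p,d["pixel"],z))) for d in tip_of(p,x)])
  for x in ("screwdriver",):
    for d in silhouettes(p,x):
      m=d["mask"]; ys,xs=np.nonzero(m); print(nm,x,d["score"],xs.min(),xs.max(),ys.min(),ys.max(),m.sum())
save(s,"s4.png",(190,185,245,255),8)
g=cv2.cvtColor(t["img"],cv2.COLOR_RGB2BGR)[190:245,185:240]
g=cv2.normalize(g,None,0,255,cv2.NORM_MINMAX);cv2.imwrite("pics/t4.png",cv2.resize(g,None,fx=10,fy=10,interpolation=cv2.INTER_CUBIC))
E
```

```text
outer holes [0.5187 0.1448 0.085 ] [0.4882 0.0845 0.085 ] 0.06754696881711415 [0.5035 0.1147 0.085 ] 63.17931599186668
top outer holes [0.5243 0.1436 0.085 ] [0.4915 0.0831 0.085 ] 0.06879189516885771 [0.5079 0.1134 0.085 ] 61.510344770364114
handle top: [0.5042 0.1162 0.161 ] [0.5046 0.116  0.161 ]
scene driver_grip [(0.86, array([0.2509, 0.3391, 0.123 ])), (0.64, array([0.5056, 0.1248, 0.123 ]))]
scene stand_hole [(0.86, array([0.5022, 0.1213, 0.085 ]))]
scene screwdriver 0.54 196 225 266 306 325
scene screwdriver 0.49 210 219 195 232 251
top driver_grip [(0.53, array([0.3464, 0.2463, 0.123 ])), (0.52, array([0.5028, 0.1203, 0.123 ])), (0.3, array([ 0.5799, -0.1464,  0.123 ]))]
top stand_hole [(0.85, array([0.5062, 0.1171, 0.085 ]))]
top screwdriver 0.77 157 195 235 254 188
top screwdriver 0.5 205 213 197 207 73
top screwdriver 0.39 341 377 231 247 584
```

View pics/s4.png

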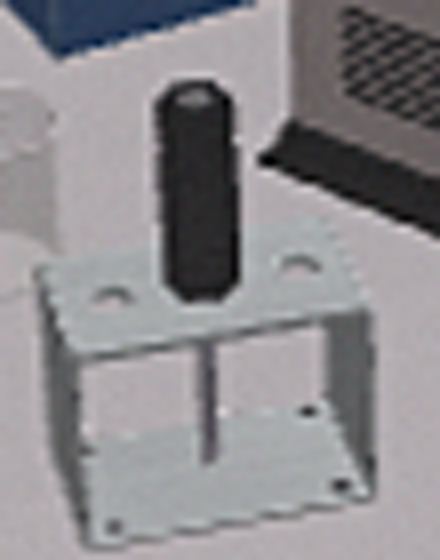

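View pics/t4.png

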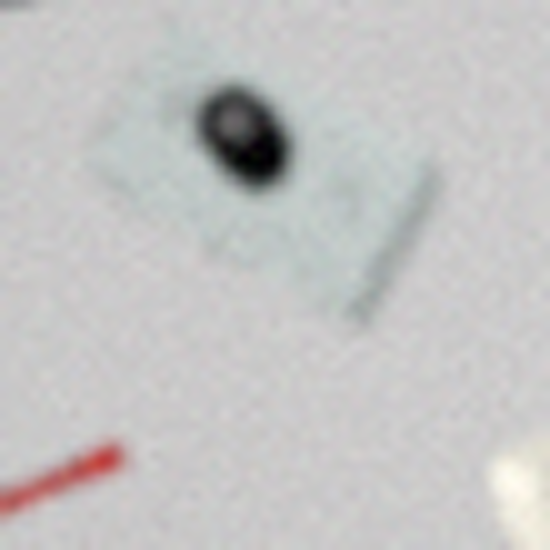

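Candidates for the screwdriver in "scene":
- Black handle in the stand's middle hole at (214,208).
- Red one at (210,290). It was upright at first, then toppled by itself onto the bench, so it is a decoy.
- The marker at (162,292).

I choose the black one. The s4 crop shows it in the middle hole, with empty holes on both sides. For the carriers, the proud one in "scene" is at (267,171), with its light top above the black rim. The recessed one is at (274,165).

```bash
python3 -m inch '[[[-3,-3,4,10,1],[-8,-3,9,20,1],[-13,-3,14,30,1],[-18,-3,19,40,1],[-23,-3,24,50,1]]]'; python3 -c "
from h import *
o=get_obs();print(o['joints'].round(3),rot().as_matrix().round(3))"
```

```text
time: 2.72
tcp_pos: [0.2665, -0.259, 0.2617]
ee_rot: [-0.34, 0.34, -0.62, 0.621]
contact_force: [0.2, 0.3, 0.1]
width: 0.999
[-0.771 -0.029 -0.222  1.377  0.     2.939] [[-0.538  0.001  0.843]
 [-0.843 -0.001 -0.538]
 [ 0.    -1.     0.001]]
```

```bash
python3 -m inch '[[[-6,0,0,-10.5,1],[-12,0,0,-21,1],[-18,0,0,-31.5,1],[-24,0,0,-42,1],[-30,0,0,-52.5,1]]]'; cat > go.py <<'E'
from h import *
import sys
# target x y z angle(deg of tool x); prints shift in tool axes (cm) and spin
o=get_obs();M=rot().as_matrix();x,y,z=map(float,sys.argv[1:4])
d=M.T@(np.array([x,y,z])-o["tcp_pos"])*100
a=np.degrees(np.arctan2(M[1,0],M[0,0]))
print("shift cm",d.round(2),"angle now",a.round(2),"spin",round((a-float(sys.argv[4]))if len(sys.argv)>4 else 0,2),"joints",o["joints"].round(2), "tilt",M[:,1].round(4),"t",o["time"])
E
python3 go.py .5045 .116 .26 62
```

```text
time: 3.35
tcp_pos: [0.427, -0.005, 0.2618]
ee_rot: [0.581, -0.581, 0.402, -0.403]
contact_force: [0.8, -1.0, 0.3]
width: 0.998
shift cm [-8.6   0.18 11.51] angle now -69.42 spin -131.42 joints [-0.01  0.08 -0.11  1.38 -0.    2.77] tilt [ 1.2e-03 -4.0e-04 -1.0e+00] t 3.35
```

```bash
python3 -m inch '[[[-3,0,4,-10.5,1],[-6,0,8,-21,1],[-8.6,0,11.5,-31.5,1],[-8.6,0,11.5,-42,1],[-8.6,0,11.5,-52.5,1]]]';python3 -m inch '[[[0,0,0,-10.5,1],[0,0,0,-21,1],[0,0,0,-31.5,1],[0,0,0,-42,1],[0,0,0,-52.5,1]]]';python3 -m inch '[[[0,0,0,-10.5,1],[0,0,0,-21,1],[0,0,0,-26.5,1],[0,0,0,-26.5,1]]]'; python3 go.py .5045 .116 .109 62;  python3 - <<'E'
from h import *
s=get_image("scene");t=get_image("top");save(s,"s5.png",(150,100,290,240),5);save(t,"t5.png",(170,170,250,240),8)
E
```

```text
time: 3.98
tcp_pos: [0.5044, 0.1144, 0.261]
ee_rot: [-0.699, 0.7, -0.104, 0.103]
contact_force: [0.1, 0.4, -0.5]
width: 1.0
time: 4.6
tcp_pos: [0.5043, 0.1136, 0.2614]
ee_rot: [0.673, -0.673, -0.216, 0.216]
contact_force: [-0.4, 0.2, -0.2]
width: 0.998
time: 5.1
tcp_pos: [0.5043, 0.1135, 0.2614]
ee_rot: [0.607, -0.607, -0.362, 0.362]
contact_force: [0.1, -0.1, 0.0]
width: 1.005
shift cm [ 0.23 15.24  0.1 ] angle now 61.65 spin -0.35 joints [0.22 0.26 0.11 1.42 0.   0.72] tilt [-0. -0. -1.] t 5.1
```

View pics/s5.png

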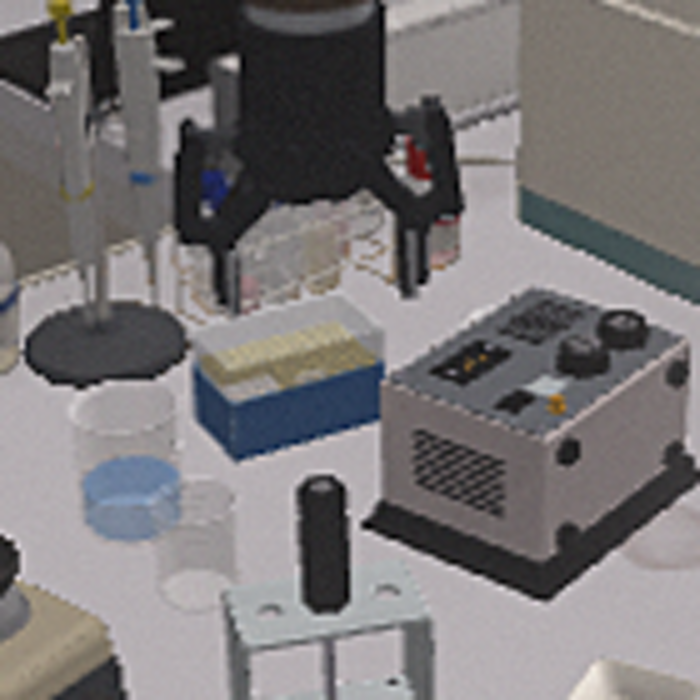

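View pics/t5.png

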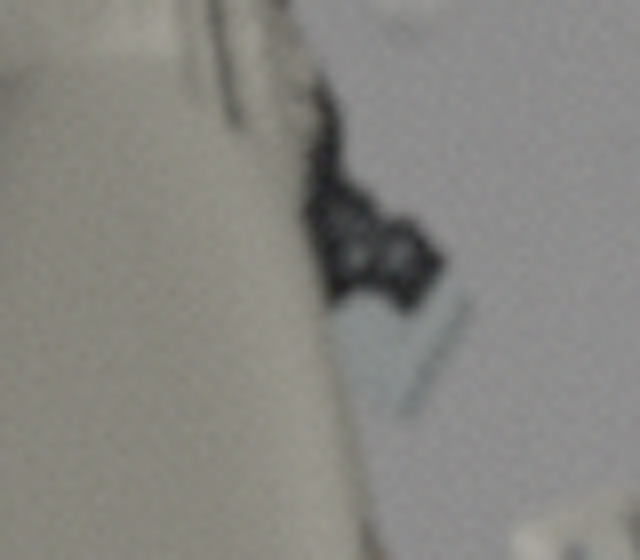

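The gripper is centred over the black handle: the finger midpoint is at crop column 322 and the handle at 323. I'll go down and grip.

```bash
python3 -m inch '[[[0.2,4,0.1,0,1],[0.2,8,0.1,0,1],[0.2,12,0.1,0,1],[0.2,15.5,0.1,0,1],[0.2,15.5,0.1,0,1]]]'; python3 -m inch '[[[0,0,0,0,0.5],[0,0,0,0,0.2],[0,0,0,0,0],[0,0,0,0,0],[0,0,0,0,0]]]';python3 -m inch '[[[0,0,0,0,0],[0,0,0,0,0],[0,0,0,0,0]]]'; python3 go.py .5045 .116 .106 62
```

```text
time: 5.82
tcp_pos: [0.5018, 0.1152, 0.1038]
ee_rot: [0.608, -0.606, -0.36, 0.365]
contact_force: [-0.0, -0.2, 0.8]
width: 0.997
time: 6.45
tcp_pos: [0.5052, 0.116, 0.1079]
ee_rot: [-0.607, 0.607, 0.364, -0.362]
contact_force: [-1.1, -0.8, 5.8]
width: 0.3
time: 6.82
tcp_pos: [0.5052, 0.116, 0.1079]
ee_rot: [-0.607, 0.607, 0.364, -0.362]
contact_force: [-1.0, 0.8, 5.9]
width: 0.303
shift cm [-0.04  0.19  0.06] angle now 61.71 spin -0.29 joints [ 0.23  0.36 -0.16  1.04 -0.    0.72] tilt [ 2.6e-03  6.0e-04 -1.0e+00] t 6.825
```

```bash
python3 -m inch '[[[0,-1,0,0,0],[0,-3,0,0,0],[0,-6,0,0,0],[0,-10,0,0,0],[0,-14,0,0,0]]]'; python3 -m inch '[[[0,-3,0,0,0],[0,-3,0,0,0],[0,-3,0,0,0]]]'; python3 - <<'E'
from h import *
o=get_obs();print(o["tcp_pos"],o["contact_force"],o["moment"],o["width"],rot().as_matrix().round(4))
s=get_image("scene");t=get_image("top");save(s,"s6.png",(170,100,270,250),4);save(t,"t6.png",(170,170,300,240),6)
E
```

```text
time: 7.45
tcp_pos: [0.5038, 0.1156, 0.2476]
ee_rot: [0.607, -0.607, -0.362, 0.363]
contact_force: [1.3, 0.1, -1.0]
width: 0.304
time: 7.82
tcp_pos: [0.5037, 0.1156, 0.2753]
ee_rot: [0.607, -0.607, -0.362, 0.363]
contact_force: [-0.1, 0.5, -1.9]
width: 0.304
[0.50372042 0.11563251 0.27533205] [-0.09361323  0.53837767 -1.91702151] [-0.01662777  0.00982262  0.04490707] 0.30398900768201104 [[ 4.739e-01 -1.800e-03 -8.806e-01]
 [ 8.806e-01 -4.000e-04  4.739e-01]
 [-1.300e-03 -1.000e+00  1.400e-03]]
```

View pics/s6.png

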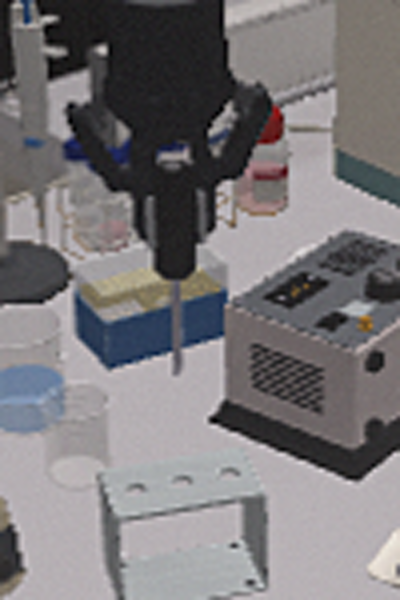

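View pics/t6.png

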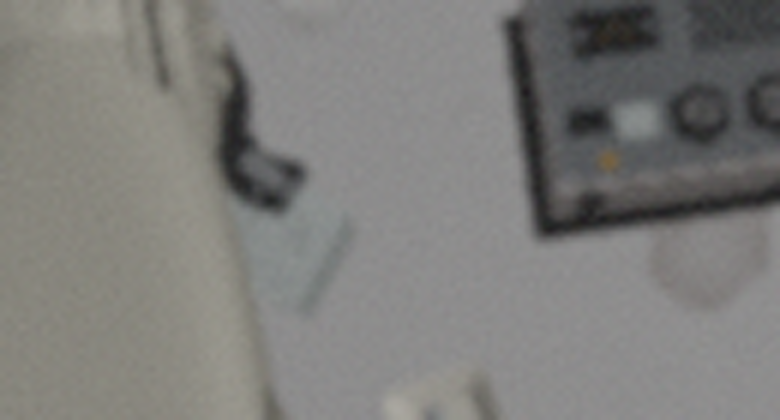

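```bash
python3 - <<'E'
from h import *
s=get_image("scene");o=get_obs()
X=o["tcp_pos"]
print(proj(s,[X+[0,0,-.097],X+[0,0,-.02]]).round(1))
g=s["img"][165:200,200:230].astype(float).mean(2)
for r in range(168,198,1): print(r, g[r-165,8:22].astype(int))
save(s,"s7.png",(195,140,240,205),10)
E
```

```text
[[214.5 191.8]
 [213.4 166.7]]
168 [133  65  24  25  33  32  33  34  27  21  80 109 112 123]
169 [166 168 104  33  22  22  25  21  35 105 120 111 112 114]
170 [149 140 144 134 107 104  92 126 123 116 113 116 119 112]
171 [111 111 117 111 104  99  86 129 122 111 130 118 108 122]
172 [106 113 109 120 103  95  88 117 113 119 113 119 109 112]
173 [114 110 109 118  96  89  89 112 117 108 113 113 117 104]
174 [114 118 142 141 119  97  87 120 119 126 102  86  70  64]
175 [113 142 143 131 116  99  88  92  80  68  60  59  60  65]
176 [118 128 128 109  94  96  91  81  62  58  63  65  63  63]
177 [ 80  84  64  57  63  90  88 138  85  61  61  67  64  63]
178 [ 62  63  63  61  60  90  93 101  69  63  61  66  65  64]
179 [ 60  62  63  63  62  94  97 100  68  60  64  62  63  66]
180 [67 63 64 65 59 90 98 96 70 61 64 68 65 65]
181 [66 67 66 60 60 91 97 96 68 65 65 66 64 63]
182 [63 65 66 61 62 91 97 92 71 62 67 67 67 62]
183 [ 63  65  67  68  59  94 100  92  68  63  63  64  62  57]
184 [ 64  67  63  63  59  91 101  94  69  62  59  58  59  55]
185 [ 64  65  65  68  63  91  97  91  65  53  54  45 105 105]
186 [ 64  67  62  63  59  87  94  89  79 104 146 182 189 187]
187 [ 58  63  59  55  50  85  91 117 179 187 184 181 182 181]
188 [ 48  48 103 109 181 125  86 111 175 182 180 176 179 175]
189 [176 191 186 187 193 129  88 108 174 180 178 180 176 177]
190 [186 182 180 182 187 127  82  99 173 181 176 179 178 178]
191 [179 179 178 178 184 150 100 112 175 183 178 177 178 177]
192 [179 180 177 179 187 145 108 115 169 179 177 177 178 177]
193 [178 177 178 180 185 143 103 151 177 178 176 177 179 176]
194 [179 180 180 180 181 159 157 175 179 176 177 179 177 176]
195 [179 178 177 177 176 177 182 180 179 182 177 179 177 176]
196 [176 179 178 177 179 176 178 177 179 179 176 179 179 177]
197 [177 177 177 177 178 176 176 177 179 177 180 176 177 180]
```

View pics/s7.png

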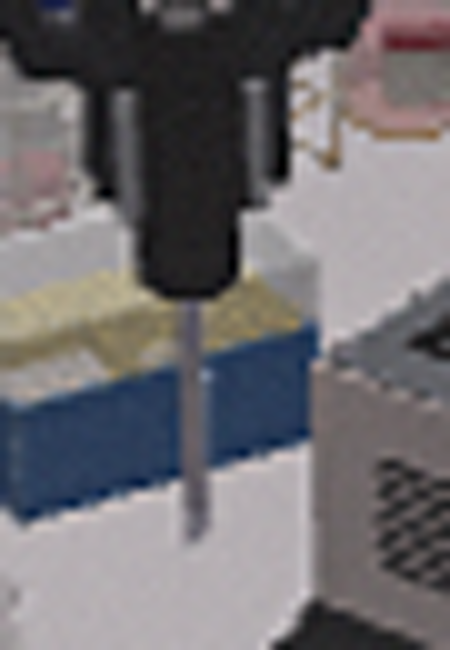

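```bash
cat > w.py <<'E'
from h import *
import sys
s=get_image("scene");o=get_obs();M=rot().as_matrix()
a=np.degrees(np.arctan2(M[1,0],M[0,0]))
T=np.linalg.inv(np.array(s["world_from_camera"]));tip=o["tcp_pos"]+.101*M[:,1]
px=proj(s,[tip,o["tcp_pos"]+.09*M[:,1]])
print("ang",a.round(1),"proj",px.round(1)); c=int(round(px[0][0]))
g=s["img"].astype(float).mean(2)
for r in range(int(px[1][1])-4,int(px[0][1])+4): 
    row=g[r,c-7:c+8]; print(r,row.astype(int),"width px-ish",round((np.median(np.r_[row[:4],row[-4:]])-row).clip(8)[3:12].sum()/1,0))
save(s,sys.argv[1],(c-20,int(px[0][1])-45,c+20,int(px[0][1])+15),10)
E
python3 -m inch '[[[0,0,0,-10,0],[0,0,0,-20,0],[0,0,0,-30,0],[0,0,0,-40,0],[0,0,0,-45,0]]]'; python3 -m inch '[[[0,0,0,0,0]]]' >/dev/null; python3 w.py w1.png
python3 -m inch '[[[0,0,0,-10,0],[0,0,0,-20,0],[0,0,0,-30,0],[0,0,0,-40,0],[0,0,0,-45,0]]]'; python3 -m inch '[[[0,0,0,0,0]]]' >/dev/null; python3 w.py w2.png
python3 -c "
import cv2;a=[cv2.imread(f'pics/w{i}.png') for i in (1,2)];cv2.imwrite('pics/w12.png',cv2.hconcat(a)[:600])"
```

```text
time: 8.6
tcp_pos: [0.5037, 0.1156, 0.2752]
ee_rot: [0.422, -0.42, -0.567, 0.569]
contact_force: [-0.7, 0.5, -1.1]
width: 0.3
ang 106.6 proj [[214.4 192.7]
 [214.3 189.3]]
185 [ 69  66  64  65  63  62  92  96 100  64  53  52  46 102 112] width px-ish 82.0
186 [ 66  63  63  62  65  60  91  97  91  81 105 145 180 189 185] width px-ish 208.0
187 [ 66  60  62  54  54  47  84  89 144 184 186 184 182 179 176] width px-ish 311.0
188 [ 56  53  50 100 112 182 121  82 140 181 184 182 175 177 177] width px-ish 176.0
189 [112 175 190 189 184 192 111  79 141 176 176 177 178 177 176] width px-ish 248.0
190 [186 183 180 179 180 185 141  88 157 176 179 176 174 178 174] width px-ish 197.0
191 [180 177 177 177 177 187 141  80 157 180 176 176 175 177 177] width px-ish 200.0
192 [178 175 176 176 179 184 137  82 139 180 179 179 177 176 180] width px-ish 220.0
193 [178 178 179 179 178 179 188  95 135 174 176 177 179 176 178] width px-ish 183.0
194 [180 176 180 177 177 176 180 157 172 180 179 176 177 174 177] width px-ish 84.0
195 [177 177 178 177 177 176 177 179 177 177 177 179 175 179 176] width px-ish 7
[... 409 characters left out ...]
80] width px-ish 290.0
188 [ 53  49  47  97 112 186 122  87 115 175 182 179 179 176 175] width px-ish 180.0
189 [113 173 187 186 185 174 104  85  85 171 179 176 176 175 176] width px-ish 302.0
190 [184 183 179 177 180 165 103  82  97 172 183 175 175 174 175] width px-ish 296.0
191 [180 177 177 177 178 188 114  85  83 153 178 175 174 174 177] width px-ish 312.0
192 [176 175 175 178 177 186 113  77  83 150 175 177 175 176 175] width px-ish 320.0
193 [177 175 177 175 179 184 163 116  79 144 174 175 177 176 176] width px-ish 242.0
194 [174 178 177 179 178 175 180 182 182 179 179 175 175 174 177] width px-ish 72.0
195 [177 177 178 178 176 174 174 179 177 179 177 175 176 176 175] width px-ish 72.0
```

View pics/w12.png

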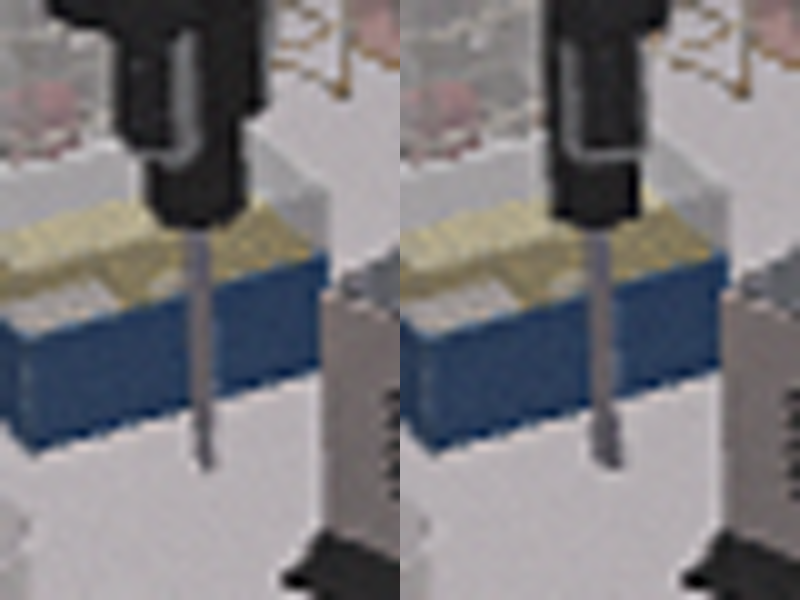

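The tool is held, but the views show the blade narrow at spin angle 107° and wide at 152°, and the handle at 152° shows across-flats width. So the jaws sit about 22° off a flat, close to the corners. That is too loose a hold for turning, so I'll set it back in the hole and regrip on flats.

```bash
python3 go.py .5048 .116 .1085 151.6; python3 -m inch '[[[0,4,0,0,0],[0,7.5,0,0,0],[0,9,0,0,0],[0,10.5,0,0,0],[0,10.5,0,0,0]]]'; python3 go.py .5048 .116 .1085 151.6
```

```text
shift cm [-0.05 16.76 -0.06] angle now 151.58 spin -0.02 joints [ 0.23  0.26  0.15  1.46 -0.   -0.85] tilt [-6.e-04 -2.e-04 -1.e+00] t 9.575
time: 10.2
tcp_pos: [0.5048, 0.1159, 0.1717]
ee_rot: [-0.173, 0.173, 0.686, -0.685]
contact_force: [1.7, -0.3, -1.8]
width: 0.297
shift cm [ 0.01  6.32 -0.  ] angle now 151.67 spin 0.07 joints [ 0.23  0.31 -0.06  1.2  -0.   -0.85] tilt [ 1.e-03  1.e-04 -1.e+00] t 10.2
```

```bash
python3 -m inch '[[[0,2,0,0,0],[0,4,0,0,0],[0,5.6,0,0,0],[0,6,0,0,0],[0,6.1,0,0,0]]]'; python3 -m inch '[[[0,0.1,0,0,0],[0,0.1,0,0,0]]]'; python3 go.py .5048 .116 .1085 151.6
```

```text
time: 10.82
tcp_pos: [0.5046, 0.1159, 0.1109]
ee_rot: [-0.173, 0.173, 0.686, -0.686]
contact_force: [0.0, 0.3, -1.0]
width: 0.294
time: 11.08
tcp_pos: [0.5047, 0.1159, 0.11]
ee_rot: [-0.173, 0.173, 0.686, -0.686]
contact_force: [-0.4, 0.3, -0.4]
width: 0.299
shift cm [-0.    0.15 -0.02] angle now 151.71 spin 0.11 joints [ 0.23  0.36 -0.16  1.05 -0.   -0.85] tilt [ 9.e-04  2.e-04 -1.e+00] t 11.075
```

```bash
python3 -m inch '[[[0,0.1,0,0,0],[0,0.2,0,0,0],[0,0.2,0,0,0]]]'; python3 -m inch '[[[0,0,0,0,0.5],[0,0,0,0,0.7],[0,0,0,0,0.7],[0,0,0,-10.5,0.7],[0,0,0,-21.5,0.7]]]';python3 -m inch '[[[0,0,0,0,0.6],[0,0,0,0,0.3],[0,0,0,0,0],[0,0,0,0,0],[0,0,0,0,0]]]'; python3 go.py .5048 .116 .1085 151.6
```

```text
time: 11.45
tcp_pos: [0.5044, 0.1158, 0.1078]
ee_rot: [-0.173, 0.173, 0.686, -0.686]
contact_force: [-0.9, -0.2, 1.8]
width: 0.298
time: 12.08
tcp_pos: [0.5044, 0.1158, 0.1074]
ee_rot: [0.041, -0.041, -0.706, 0.706]
contact_force: [-0.2, 0.4, -0.9]
width: 0.701
time: 12.7
tcp_pos: [0.5044, 0.1158, 0.1076]
ee_rot: [-0.044, 0.044, 0.706, -0.706]
contact_force: [-0.5, 0.4, 1.3]
width: 0.272
shift cm [-0.04 -0.09 -0.02] angle now 172.93 spin 21.33 joints [ 0.23  0.36 -0.16  1.04  0.   -1.22] tilt [ 2.e-04  1.e-04 -1.e+00] t 12.7
```

```bash
python3 -m inch '[[[0,-1,0,0,0],[0,-4,0,0,0],[0,-8,0,0,0],[0,-13,0,0,0],[0,-16,0,0,0]]]'; python3 -m inch '[[[0,0,0,0,0],[0,0,0,0,0]]]'; python3 w.py w3.png; python3 - <<'E'
from h import *
import pickle
for n,c in(("scene",(225,145,305,215)),("top",(245,150,325,220))):
    P=[get_image(n) for _ in range(6)]
    P[0]["avg"]=np.mean([p["img"].astype(float) for p in P],0)
    pickle.dump(P[0],open(n+".pkl","wb"))
    im=P[0]["avg"][c[1]:c[3],c[0]:c[2],::-1]
    im=cv2.normalize(im,None,0,255,cv2.NORM_MINMAX).astype(np.uint8)
    cv2.imwrite(f"pics/avg_{n}.png",cv2.resize(im,None,fx=8.5,fy=8.5,interpolation=cv2.INTER_LANCZOS4))
    for t in("fuse_holder_collar","second_holder_collar","fuse_holder"):
        print(n,t,[(round(d["score"],2),np.round(d["pixel"],1),atz(P[-1],d["pixel"],.1235).round(4)) for d in tip_of(P[-1],t)])
print(get_obs()["time"])
E
```

```text
time: 13.32
tcp_pos: [0.505, 0.1159, 0.2706]
ee_rot: [-0.042, 0.045, 0.706, -0.705]
contact_force: [-0.3, -0.2, -1.0]
width: 0.27
time: 13.58
tcp_pos: [0.5037, 0.1156, 0.2664]
ee_rot: [0.044, -0.043, -0.706, 0.706]
contact_force: [-0.3, -0.3, -2.0]
width: 0.267
ang 173.0 proj [[214.7 195.9]
 [214.6 192.4]]
188 [ 53  45  98 109 181 135  92  76 170 184 177 178 177 176 174] width px-ish 195.0
189 [174 192 188 187 191 130  92  81 172 181 177 179 173 176 175] width px-ish 278.0
190 [187 180 182 178 184 148 101  79 169 181 178 175 177 175 176] width px-ish 252.0
191 [178 177 176 175 188 132  92  80 170 182 178 177 177 176 176] width px-ish 273.0
192 [178 177 177 181 184 125  91  81 141 177 180 177 176 177 177] width px-ish 311.0
193 [178 178 180 177 186 130  88  83 132 174 179 172 177 176 175] width px-ish 317.0
194 [176 175 177 179 185 132  92  82 127 175 179 176 177 175 175] width px-ish 310.0
195 [178 178 178 178 183 131  88  81 121 175 179 175 176 176 176] width px-ish 328.0
196 [180 174 177 178 184 161 137 104 145 177 175 176 177 175 177] width px-ish 200.0
197 [172 179 176 174 176 178 179 180 183 176 177 176 176 177 176] width px-ish 72.0
198 [178 178 178 176 177 179 180 178 180 179 179 178 178 176 177] width px-ish 72.0
scene fuse_holder_collar [(0.46, array([264.7, 168.7]), array([ 0.5809, -0.1469,  0.1235]))]
scene second_holder_collar [(0.62, array([275. , 165.4]), array([ 0.5751, -0.1872,  0.1235])), (0.26, array([258.5, 197.8]), array([ 0.4649, -0.0122,  0.1235]))]
scene fuse_holder [(0.64, array([265.6, 170.1]), array([ 0.5722, -0.1426,  0.1235]))]
top fuse_holder_collar [(0.55, array([286.3, 187.2]), array([ 0.581 , -0.1491,  0.1235]))]
top second_holder_collar [(0.56, array([299.3, 185.4]), array([ 0.5903, -0.1945,  0.1235]))]
top fuse_holder [(0.42, array([286.2, 189.5]), array([ 0.5727, -0.1491,  0.1235]))]
14.525
```

View pics/w3.png

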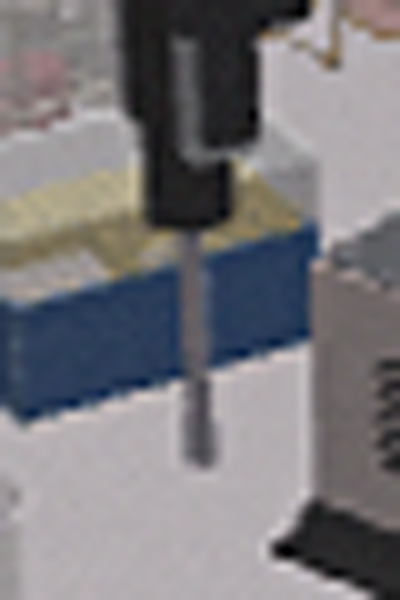

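View pics/avg_scene.png

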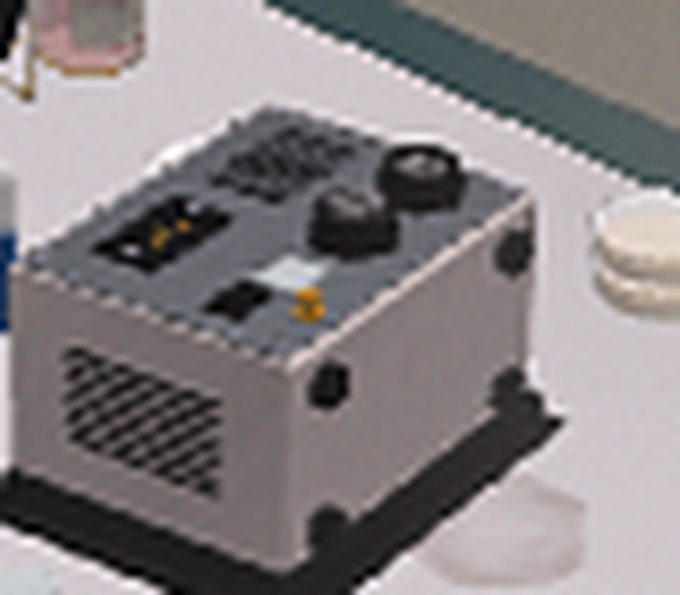

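View pics/avg_top.png

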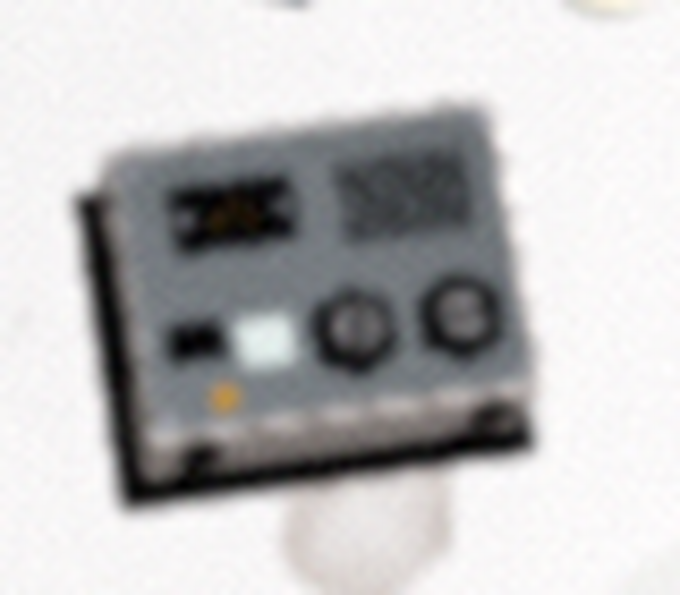

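```bash
cat > fit.py <<'E'
from h import *
import pickle
from scipy.optimize import minimize
SS=6
def setup(n,c):
    p=pickle.load(open(n+".pkl","rb"))
    g=p["avg"].mean(2)[c[1]:c[3],c[0]:c[2]]
    us=np.arange(c[0]*SS,c[2]*SS)/SS+(.5/SS-.5); vs=np.arange(c[1]*SS,c[3]*SS)/SS+(.5/SS-.5)
    U,V=np.meshgrid(us,vs)
    u=cv2.undistortPoints(np.stack([U.ravel(),V.ravel()],1)[:,None],K(p),np.array(p["D"],float))[:,0]
    T=np.array(p["world_from_camera"]);d=np.c_[u,np.ones(len(u))]@T[:3,:3].T
    return g,T[:3,3],d,U.shape
def cyl(o,d,x,y,r,z0,z1):
    a=d[:,0]**2+d[:,1]**2;ox,oy=o[0]-x,o[1]-y
    b=ox*d[:,0]+oy*d[:,1];cc=ox*ox+oy*oy-r*r;D=b*b-a*cc
    t=(-b-np.sqrt(np.maximum(D,0)))/a;z=o[2]+t*d[:,2]
    return (D>0)&(z>z0)&(z<z1)
def labels(o,d,x,y,h,th,slotw=.0019):
    def pl(z):
        t=(z-o[2])/d[:,2];return o[0]+t*d[:,0]-x,o[1]+t*d[:,1]-y
    L=np.zeros(len(d),int)
    X,Y=pl(.1235);r=np.hypot(X,Y)
    L[cyl(o,d,x,y,.0155,.11,.1235)]=1
    L[r<.0155]=2
    if h>.1235: L[cyl(o,d,x,y,.0108,.1235,h)]=3; X,Y=pl(h); m=np.hypot(X,Y)<.0108
    else: X2,Y2=pl(h); m=(np.hypot(X2,Y2)<.0108)&(r<.012); X,Y=X2,Y2
    L[m]=4
    L[m&(abs(-X*np.sin(th)+Y*np.cos(th))<slotw)]=5
    return L
def score(S,x,y,h,th,bl,full=False,reg=None):
    g,o,d,sh=S; L=labels(o,d,x,y,h,th).reshape(sh)
    A=[]
    for k in range(6):
        m=cv2.GaussianBlur((L==k).astype(np.float32),(0,0),bl*SS)
        A.append(m.reshape(sh[0]//SS,SS,sh[1]//SS,SS).mean((1,3)).ravel())
    A=np.stack(A,1); w=np.ones(len(A))
    # weak priors keep intensities sensible
    lam=.3;prior=np.array([np.median(g),35,35,80,110,40.])
    if reg is not None: prior=reg
    AA=np.r_[A,lam*np.eye(6)];bb=np.r_[g.ravel(),lam*prior]
    c=np.linalg.lstsq(AA,bb,rcond=None)[0]; e=((AA@c-bb)**2).sum()
    return (e,c,(A@c).reshape(g.shape)) if full else e
if __name__=="__main__":
    for n,cs in(("top",{"L":(281,182,293,195),"R":(293,181,306,194)}),("scene",{"L":(259,163,274,178),"R":(268,160,283,170)})):
        for k,c in cs.items():
            S=setup(n,c); x0=(.575,-.149) if k=="L" else (.583,-.194)
            best=[]
            for h in ((.1265,.1295,.1325) if k=="L" else (.1225,)):
                for th in np.radians(np.arange(-20,160,15)):
                    r=minimize(lambda q:score(S,q[0],q[1],h,q[2],.55),[*x0,th],method="Nelder-Mead",options=dict(initial_simplex=[[*x0,th],[x0[0]+.004,x0[1],th],[x0[0],x0[1]+.004,th],[*x0,th+.15]],maxiter=60))
                    best.append((r.fun,h,*r.x[:2].round(4),round(np.degrees(r.x[2])%180,1)))
            best.sort(); print(n,k,"px",S[0].shape,*best[:6],sep="\n  ")
E
python3 fit.py
```

```text
top
  L
  px
  (13, 12)
  (np.float64(2466.844257189784), 0.1325, np.float64(0.5775), np.float64(-0.1494), np.float64(174.1))
  (np.float64(2474.5088673786904), 0.1325, np.float64(0.5775), np.float64(-0.1494), np.float64(8.0))
  (np.float64(2508.8275446049), 0.1295, np.float64(0.5777), np.float64(-0.1495), np.float64(6.9))
  (np.float64(2532.8046837861975), 0.1295, np.float64(0.5776), np.float64(-0.1496), np.float64(178.9))
  (np.float64(2559.674397382967), 0.1325, np.float64(0.5773), np.float64(-0.1496), np.float64(167.7))
  (np.float64(2662.245827385482), 0.1295, np.float64(0.5778), np.float64(-0.1496), np.float64(163.9))
top
  R
  px
  (13, 13)
  (np.float64(4510.916010362891), 0.1225, np.float64(0.5868), np.float64(-0.1936), np.float64(108.0))
  (np.float64(4522.245412377574), 0.1225, np.float64(0.5867), np.float64(-0.1936), np.float64(104.3))
  (np.float64(4569.535440314014), 0.1225, np.float64(0.587), np.float64(-0.1934), np.float64(108.1))
  (np.float64(4577.3082829160685), 0.1225, np.float64(0.5867), np.float64(-0.1936), np.float64(117.8))
  (np.float64(4723.413768059364), 0.
[... 738 characters left out ...]
1325, np.float64(0.5764), np.float64(-0.1503), np.float64(0.1))
scene
  R
  px
  (10, 15)
  (np.float64(140060.17595673504), 0.1225, np.float64(0.584), np.float64(-0.1909), np.float64(87.9))
  (np.float64(140425.7227458685), 0.1225, np.float64(0.5843), np.float64(-0.1914), np.float64(103.5))
  (np.float64(140578.4679877452), 0.1225, np.float64(0.5843), np.float64(-0.1913), np.float64(76.4))
  (np.float64(140701.26995556505), 0.1225, np.float64(0.5841), np.float64(-0.191), np.float64(108.2))
  (np.float64(141672.60207894217), 0.1225, np.float64(0.5844), np.float64(-0.1913), np.float64(123.3))
  (np.float64(141786.84228251787), 0.1225, np.float64(0.5843), np.float64(-0.1912), np.float64(42.9))
```

```bash
python3 go.py .577 -.150 .256 152
```

```text
shift cm [-10.47   1.15  25.49] angle now 172.96 spin 20.96 joints [ 0.23  0.26  0.13  1.44  0.   -1.22] tilt [ 1.e-04  0.e+00 -1.e+00] t 14.525
```

```bash
python3 -m inch '[[[-2,0,5,5,0],[-4,0,10,10,0],[-6.5,0,15.5,15,0],[-9,0,21,21,0],[-10.47,0.6,25.5,21,0]]]'; python3 -m inch '[[[0,0,0,0,0],[0,0,0,0,0],[0,0,0,0,0]]]'; python3 go.py .577 -.150 .256 152; cat > look.py <<'E'
from h import *
import sys
o=get_obs();M=rot().as_matrix();print(o["time"],o["contact_force"].round(2),o["width"].round(3))
tip=o["tcp_pos"]+.101*M[:,1];print("tip",tip.round(4))
for n,c in(("scene",(240,125,300,185)),("top",(250,150,330,210))):
    P=[get_image(n) for _ in range(3)];p=P[0]
    im=np.mean([q["img"].astype(float) for q in P],0)[c[1]:c[3],c[0]:c[2],::-1].astype(np.uint8)
    cv2.imwrite(f"pics/{n}_{sys.argv[1]}.png",cv2.resize(im,None,fx=9,fy=9,interpolation=cv2.INTER_CUBIC))
    q=proj(p,[tip,[.577,-.150,.1235]]);print(n,q.round(1),"in crop",((q-[c[0],c[1]]+.5)*9).round(0))
E
python3 look.py a
```

```text
time: 15.15
tcp_pos: [0.5779, -0.1526, 0.2617]
ee_rot: [0.171, -0.172, -0.686, 0.686]
contact_force: [1.0, 0.4, -1.7]
width: 0.268
time: 15.52
tcp_pos: [0.577, -0.1488, 0.2618]
ee_rot: [-0.171, 0.171, 0.686, -0.686]
contact_force: [-0.0, 1.0, -1.0]
width: 0.271
shift cm [-0.06  0.58  0.1 ] angle now 152.05 spin 0.05 joints [-0.25  0.43  0.35  1.49  0.   -1.34] tilt [ 4.e-04  2.e-04 -1.e+00] t 15.525Traceback (most recent call last):
  File "look.py", line 3, in <module>
    o=get_obs();M=rot().as_matrix();print(o["time"],o["contact_force"].round(2),o["width"].round(3))
                                                                                ^^^^^^^^^^^^^^^^
AttributeError: 'float' object has no attribute 'round'
```

```bash
sleep 0
sed -i 's/o\["width"\].round(3)/o["width"]/' look.py; python3 look.py a
```

```text
15.525 [-0.04  1.01 -0.96] 0.2710951611341623
tip [ 0.577  -0.1488  0.1608]
scene [[266.2 158.5]
 [266.3 168.8]] in crop [[240. 306.]
 [241. 399.]]
top [[287.2 186. ]
 [286.5 188.3]] in crop [[340. 328.]
 [333. 349.]]
```

```bash
sleep 1
```

```text
(no output)
```

View pics/scene_a.png

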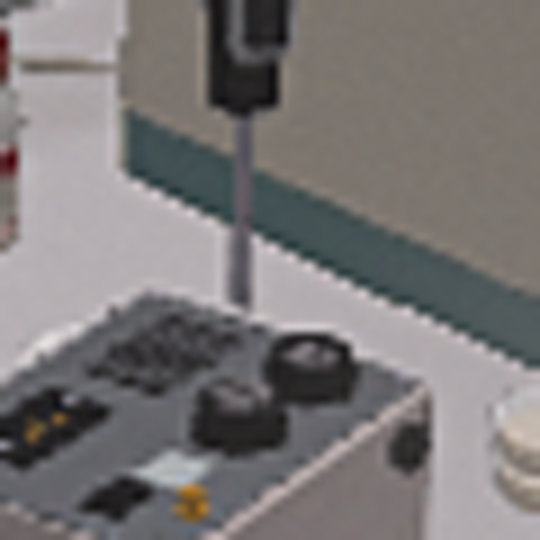

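View pics/top_a.png

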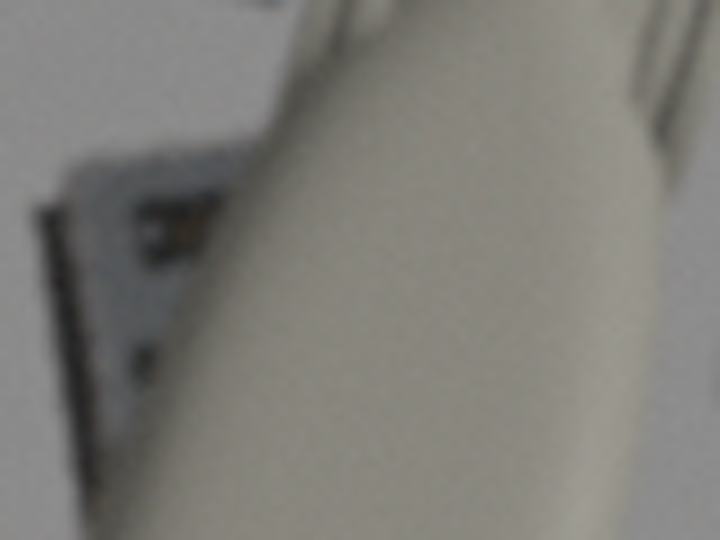

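The scene crop shows the tip at (240,306), where I predicted it, and the proud carrier straight below, centred on column 240. I'll lower onto it in small steps.

```bash
python3 -m inch '[[[-0.06,1,0.1,0,0],[-0.06,2,0.1,0,0],[-0.06,2.4,0.1,0,0],[-0.06,2.6,0.1,0,0],[-0.06,2.6,0.1,0,0]]]'; python3 go.py .577 -.150 .2285 152;python3 -m inch '[[[0,0.2,0,0,0],[0,0.2,0,0,0]]]';  python3 -m inch '[[[0,0.2,0,0,0],[0,0.2,0,0,0]]]';python3 go.py .577 -.150 .2285 152
```

```text
time: 16.45
tcp_pos: [0.577, -0.1514, 0.2354]
ee_rot: [0.171, -0.171, -0.686, 0.686]
contact_force: [0.1, -0.0, -0.9]
width: 0.268
shift cm [ 0.07  0.69 -0.12] angle now 151.95 spin -0.05 joints [-0.26  0.44  0.29  1.43 -0.   -1.34] tilt [-1.e-04  0.e+00 -1.e+00] t 16.45
time: 16.7
tcp_pos: [0.577, -0.1513, 0.2335]
ee_rot: [-0.171, 0.171, 0.686, -0.686]
contact_force: [0.4, -0.1, -1.2]
width: 0.271
time: 16.95
tcp_pos: [0.5769, -0.1513, 0.2313]
ee_rot: [-0.171, 0.171, 0.686, -0.686]
contact_force: [0.2, 0.6, -0.9]
width: 0.272
shift cm [ 0.05  0.28 -0.12] angle now 151.96 spin -0.04 joints [-0.26  0.44  0.28  1.42  0.   -1.34] tilt [-3.e-04  1.e-04 -1.e+00] t 16.95
```

```bash
python3 -m inch '[[[0.05,0,-0.12,0,0],[0.05,0.1,-0.12,0,0],[0.05,0.1,-0.12,0,0]]]'; python3 go.py .577 -.150 .2285 152;  python3 -m inch '[[[0,0.15,0,0,0],[0,0.15,0,0,0]]]';python3 go.py .577 -.150 .2285 152
```

```text
time: 17.32
tcp_pos: [0.5771, -0.1499, 0.2303]
ee_rot: [0.171, -0.171, -0.686, 0.686]
contact_force: [-0.4, -0.6, -1.8]
width: 0.269
shift cm [0.01 0.18 0.01] angle now 151.96 spin -0.04 joints [-0.25  0.44  0.28  1.42 -0.   -1.34] tilt [-2.e-04  0.e+00 -1.e+00] t 17.325
time: 17.58
tcp_pos: [0.5771, -0.15, 0.2287]
ee_rot: [0.171, -0.171, -0.686, 0.686]
contact_force: [0.1, 0.0, -1.2]
width: 0.27
shift cm [0.   0.02 0.  ] angle now 151.96 spin -0.04 joints [-0.25  0.44  0.28  1.41 -0.   -1.34] tilt [-3.e-04  1.e-04 -1.e+00] t 17.575
```

```bash
for i in 1; do python3 -m inch '[[[0,0.12,0,0,0],[0,0.12,0,0,0]]]';python3 -m inch '[[[0,0.12,0,0,0],[0,0.12,0,0,0]]]'; done
```

```text
time: 17.82
tcp_pos: [0.5772, -0.1501, 0.2277]
ee_rot: [0.171, -0.171, -0.686, 0.686]
contact_force: [1.1, -0.5, -0.9]
width: 0.27
time: 18.08
tcp_pos: [0.5773, -0.1503, 0.2265]
ee_rot: [0.171, -0.172, -0.686, 0.686]
contact_force: [0.8, -0.4, -1.4]
width: 0.263
```

```bash
python3 -m inch '[[[0,0.1,0,0,0],[0,0.1,0,0,0]]]';python3 -m inch '[[[0,0.1,0,0,0],[0,0.1,0,0,0]]]'; python3 -c "
from h import *
o=get_obs();print(o['contact_force'],o['moment'])"; python3 go.py .577 -.15 .2285 152
```

```text
time: 18.32
tcp_pos: [0.5772, -0.1503, 0.2255]
ee_rot: [0.171, -0.171, -0.686, 0.686]
contact_force: [0.9, -1.2, -0.0]
width: 0.271
time: 18.58
tcp_pos: [0.5771, -0.1502, 0.2245]
ee_rot: [0.171, -0.171, -0.686, 0.686]
contact_force: [0.2, -3.1, -1.2]
width: 0.269
[ 0.18681924 -3.05521142 -1.20137193] [-0.49143228 -0.08709893  0.01188604]
shift cm [ 0.02 -0.4  -0.01] angle now 151.95 spin -0.05 joints [-0.25  0.44  0.27  1.4  -0.   -1.34] tilt [-0.e+00 -4.e-04 -1.e+00] t 18.575
```

```bash
python3 -m inch '[[[-0.03,0,0.06,0,0],[-0.03,0,0.06,0,0]]]';python3 -m inch '[[[0,0.1,0,0,0],[0,0.1,0,0,0]]]'; python3 -c "
from h import *
o=get_obs();print(o['contact_force'],o['moment'])"; python3 go.py .577 -.15 .2285 152
```

```text
time: 18.82
tcp_pos: [0.5771, -0.1505, 0.2245]
ee_rot: [-0.171, 0.171, 0.686, -0.686]
contact_force: [0.4, -1.2, -1.6]
width: 0.269
time: 19.08
tcp_pos: [0.5771, -0.1505, 0.2234]
ee_rot: [-0.171, 0.171, 0.686, -0.686]
contact_force: [0.0, -0.5, -0.6]
width: 0.27
[ 0.0447981  -0.54084272 -0.55499069] [-0.11157139 -0.042569    0.00293456]
shift cm [ 0.03 -0.51 -0.04] angle now 151.96 spin -0.04 joints [-0.26  0.44  0.27  1.4   0.   -1.34] tilt [-3.e-04  3.e-04 -1.e+00] t 19.075
```

```bash
python3 -m inch '[[[0,0.1,0,0,0],[0,0.1,0,0,0]]]';python3 -m inch '[[[0,0.1,0,0,0],[0,0.1,0,0,0]]]'; python3 -c "
from h import *
o=get_obs();print(o['contact_force'],o['moment'])"; python3 go.py .577 -.15 .2285 152
```

```text
time: 19.32
tcp_pos: [0.5771, -0.1505, 0.2226]
ee_rot: [-0.171, 0.171, 0.686, -0.686]
contact_force: [-0.3, -0.4, -0.4]
width: 0.27
time: 19.58
tcp_pos: [0.5771, -0.1506, 0.222]
ee_rot: [-0.171, 0.171, 0.686, -0.686]
contact_force: [-1.0, 0.9, 2.8]
width: 0.273
[-0.95171455  0.91040715  2.79670412] [0.03008706 0.29188965 0.00624424]
shift cm [ 0.04 -0.65 -0.05] angle now 151.96 spin -0.04 joints [-0.26  0.44  0.26  1.39  0.   -1.34] tilt [ 5.e-04  1.e-04 -1.e+00] t 19.575
```

```bash
python3 -m inch '[[[0,0.1,0,0,0],[0,0.2,0,0,0],[0,0.3,0,0,0],[0,0.3,0,0,0]]]';python3 -m inch '[[[0,0.1,0,0,0],[0,0.2,0,0,0],[0,0.2,0,0,0]]]'; python3 -c "
from h import *
o=get_obs();print(o['contact_force'],o['moment'])"
```

```text
time: 20.08
tcp_pos: [0.5772, -0.1506, 0.2189]
ee_rot: [-0.171, 0.172, 0.686, -0.686]
contact_force: [-0.9, -0.1, 4.3]
width: 0.27
time: 20.45
tcp_pos: [0.5773, -0.1506, 0.2172]
ee_rot: [-0.171, 0.172, 0.686, -0.686]
contact_force: [-2.0, 0.5, 7.0]
width: 0.267
[-2.00320129  0.48884846  7.03048101] [0.24469004 0.57231703 0.01228465]
```

```bash
python3 -m inch '[[[0,0.1,0,0,0],[0,0.2,0,0,0],[0,0.2,0,0,0]]]'; python3 -m inch '[[[0,0.05,0,0,0],[0,0.05,0,0,0]]]'; python3 -c "
from h import *
o=get_obs();print(o['contact_force'],o['moment'])"
```

```text
time: 20.82
tcp_pos: [0.5773, -0.1506, 0.2155]
ee_rot: [-0.171, 0.172, 0.686, -0.686]
contact_force: [-2.6, 1.0, 7.8]
width: 0.274
time: 21.08
tcp_pos: [0.5773, -0.1506, 0.2152]
ee_rot: [-0.171, 0.172, 0.686, -0.686]
contact_force: [-2.2, 0.8, 8.3]
width: 0.271
[-2.23009264  0.83358236  8.25050837] [0.17467075 0.6886774  0.04350451]
```

```bash
python3 -m inch '[[[0,0.06,0,0,0],[0,0.12,0,0,0],[0,0.12,0,0,0]]]'; python3 -c "
from h import *
o=get_obs();print(o['contact_force'],o['moment'])"
```

```text
time: 21.45
tcp_pos: [0.5773, -0.1506, 0.2142]
ee_rot: [-0.171, 0.172, 0.686, -0.686]
contact_force: [-2.5, 0.8, 9.3]
width: 0.265
[-2.47316153  0.78873931  9.27465693] [ 0.18377931  0.81037565 -0.01488539]
```

```bash
python3 -m inch '[[[0,0.04,0,0,0],[0,0.04,0,5,0],[0,0.04,0,10,0],[0,0.04,0,10,0]]]'; python3 -c "
from h import *
o=get_obs();print(o['contact_force'],o['moment'])"; python3 go.py .577 -.1505 .2142 152
```

```text
time: 21.95
tcp_pos: [0.5776, -0.1509, 0.214]
ee_rot: [0.23, -0.232, -0.668, 0.668]
contact_force: [-2.2, 0.5, 8.7]
width: 0.272
[-2.24775593  0.54443927  8.66081525] [-0.0113213   0.57047189 -0.02944395]
shift cm [ 0.08 -0.02  0.01] angle now 141.93 spin -10.07 joints [-0.26  0.44  0.25  1.37 -0.   -1.16] tilt [ 0.0025 -0.001  -1.    ] t 21.95
```

```bash
python3 -m inch '[[[0,0.04,0,0,0],[0,0.05,0,5,0],[0,0.05,0,10,0],[0,0.05,0,10,0]]]'; python3 -c "
from h import *
o=get_obs();print(o['contact_force'],o['moment'])"; python3 go.py .577 -.1505 .2142 152
```

```text
time: 22.45
tcp_pos: [0.5777, -0.1509, 0.2137]
ee_rot: [-0.287, 0.289, 0.646, -0.646]
contact_force: [-2.8, 0.9, 10.6]
width: 0.269
[-2.81093122  0.91386194 10.64188742] [0.14910076 0.64389776 0.0546862 ]
shift cm [ 0.07 -0.05  0.02] angle now 131.94 spin -20.06 joints [-0.26  0.44  0.25  1.37 -0.   -0.99] tilt [ 2.7e-03 -9.0e-04 -1.0e+00] t 22.45
```

```bash
python3 -m inch '[[[0,0,0,5,0],[0,0,0,10,0],[0,0,0,10,0]]]'; python3 -c "
from h import *
o=get_obs();print(o['contact_force'],o['moment'])"; python3 -m inch '[[[0,0,0,5,0],[0,0,0,10,0],[0,0,0,10,0]]]'; python3 -c "
from h import *
o=get_obs();print(o['contact_force'],o['moment'])"; python3 go.py .577 -.1505 .2142 152
```

```text
time: 22.82
tcp_pos: [0.5776, -0.1507, 0.2137]
ee_rot: [-0.342, 0.344, 0.619, -0.618]
contact_force: [-1.4, 0.1, 9.9]
width: 0.27
[-1.38072056  0.11584771  9.90893711] [0.21073752 0.71951435 0.05102044]
time: 23.2
tcp_pos: [0.5776, -0.1506, 0.2136]
ee_rot: [-0.395, 0.396, 0.586, -0.586]
contact_force: [-2.3, 1.4, 9.7]
width: 0.269
[-2.28265034  1.37973196  9.70675738] [0.3103209  0.7731056  0.06547229]
shift cm [ 0.03 -0.06  0.05] angle now 111.95 spin -40.05 joints [-0.26  0.44  0.24  1.37  0.   -0.64] tilt [ 2.5e-03 -2.0e-04 -1.0e+00] t 23.2
```

```bash
python3 -m inch '[[[0,0,0,5,0],[0,0,0,10,0],[0,0,0,15,0],[0,0,0,20,0],[0,0,0,20,0]]]'; python3 -c "
from h import *
o=get_obs();print(o['contact_force'],o['moment'])"; python3 -m inch '[[[0,0,0,5,0],[0,0,0,10,0],[0,0,0,10,0]]]'; python3 -c "
from h import *
o=get_obs();print(o['contact_force'],o['moment'])"; python3 go.py .577 -.1505 .2142 152
```

```text
time: 23.82
tcp_pos: [0.5776, -0.1503, 0.2136]
ee_rot: [-0.491, 0.492, 0.509, -0.508]
contact_force: [-2.7, 1.6, 10.2]
width: 0.272
[-2.74334857  1.5965599  10.21915471] [0.46763203 0.70734291 0.05314851]
time: 24.2
tcp_pos: [0.5776, -0.1502, 0.2136]
ee_rot: [-0.533, 0.534, 0.465, -0.463]
contact_force: [-2.0, 1.1, 9.8]
width: 0.273
[-2.0300641   1.14257134  9.80254909] [0.58185256 0.64673877 0.07176797]
shift cm [-0.04 -0.06  0.06] angle now 81.96 spin -70.04 joints [-0.25  0.44  0.24  1.37  0.   -0.11] tilt [ 2.6e-03  7.0e-04 -1.0e+00] t 24.2
```

```bash
for r in 1 2; do python3 -m inch '[[[0,0,0,2,0],[0,0,0,4,0],[0,0,0,4,0]]]'|grep -E "force"; python3 -c "
from h import *
o=get_obs();print(o['time'],o['moment'])"; done; python3 go.py .577 -.1505 .2142 152
```

```text
contact_force: [-2.5, 1.9, 9.7]
24.575 [0.59431744 0.67377709 0.07349453]
contact_force: [-2.2, 2.1, 8.7]
24.95 [0.58431072 0.62648635 0.09597412]
shift cm [-0.06 -0.06  0.06] angle now 73.98 spin -78.02 joints [-0.25  0.44  0.24  1.37  0.    0.02] tilt [ 2.7e-03  9.0e-04 -1.0e+00] t 24.95
```

```bash
python3 -m inch '[[[0,0,0,2,0],[0,0,0,4,0],[0,0,0,4,0]]]'|grep -E "force"; python3 -c "
from h import *
o=get_obs();print(o['time'],o['moment'],o['joint_efforts'][5],o['joints'][5])"; python3 go.py .577 -.1505 .2142 152
```

```text
contact_force: [-2.5, 1.6, 9.4]
25.325 [0.65243322 0.63565289 0.10394146] 0.11008358560502529 0.09450157816330744
shift cm [-0.07 -0.06  0.05] angle now 69.98 spin -82.02 joints [-0.25  0.44  0.24  1.37  0.    0.09] tilt [ 2.8e-03  9.0e-04 -1.0e+00] t 25.325
```

```bash
python3 -m inch '[[[0,0,0,2,0],[0,0,0,3,0],[0,0,0,3,0]]]'|grep -E "force"; python3 -c "
from h import *
o=get_obs();print(o['time'],o['moment'],o['joint_efforts'][5],o['joints'][5])"; python3 go.py .577 -.1505 .2142 152
```

```text
contact_force: [-2.8, 1.5, 10.2]
25.7 [0.65652107 0.5609517  0.04635564] 0.08560575312003493 0.14675377060241532
shift cm [-0.08 -0.06  0.05] angle now 66.99 spin -85.01 joints [-0.25  0.44  0.24  1.37  0.    0.15] tilt [ 0.0029  0.001  -1.    ] t 25.7
```

```bash
python3 -m inch '[[[0,0,0,1.5,0],[0,0,0,3,0],[0,0,0,3,0]]]'|grep -E "force"; python3 -c "
from h import *
o=get_obs();print(o['time'],o['moment'],o['joint_efforts'][5],o['joints'][5])"
```

```text
contact_force: [-2.0, 1.7, 9.8]
26.075 [0.6152114  0.5433783  0.07603126] 0.09759808424860239 0.1991393055965631
```

```bash
python3 -m inch '[[[0,0,0,1.5,0],[0,0,0,2.5,0],[0,0,0,2.5,0]]]'|grep -E "force"; python3 -c "
from h import *
o=get_obs();print(o['time'],o['moment'],o['joint_efforts'][5],o['joints'][5])"
```

```text
contact_force: [-2.2, 1.8, 9.5]
26.45 [0.70592808 0.60978788 0.06041522] 0.0853233807720244 0.2427601250700431
```

```bash
python3 -m inch '[[[0,0,0,1.5,0],[0,0,0,2.5,0],[0,0,0,2.5,0]]]'|grep -E "force"; python3 -c "
from h import *
o=get_obs();print(o['time'],o['moment'],o['joint_efforts'][5],o['joints'][5])"
```

```text
contact_force: [-0.9, 1.5, 10.0]
26.825 [0.71115064 0.52014519 0.12182946] 0.08524083998054266 0.2863930399160716
```

```bash
python3 -m inch '[[[0,0,0,1.5,0],[0,0,0,2.5,0],[0,0,0,2.5,0]]]'|grep -E "force|tcp"; python3 -c "
from h import *
o=get_obs();print(o['time'],o['moment'],o['joint_efforts'][5],o['joints'][5])"
```

```text
tcp_pos: [0.5779, -0.1499, 0.2137]
contact_force: [-2.2, 1.9, 8.9]
27.2 [0.68556745 0.52451145 0.02877033] 0.08519039489328861 0.33005448861438585
```

```bash
python3 -m inch '[[[0,0,0,1.5,0],[0,0,0,3,0],[0,0,0,3,0]]]'|grep -E "force|tcp"; python3 -c "
from h import *
o=get_obs();print(o['time'],o['moment'],o['joint_efforts'][5],o['joints'][5])"
```

```text
tcp_pos: [0.5779, -0.1499, 0.2136]
contact_force: [-2.2, 2.2, 8.9]
27.575 [0.67708375 0.49167471 0.05774042] 0.0973199587315321 0.3824560734018467
```

```bash
python3 -m inch '[[[0,0,0,1.5,0],[0,0,0,3,0],[0,0,0,3,0]]]'|grep -E "force|tcp"; python3 -c "
from h import *
o=get_obs();print(o['time'],o['moment'],o['joint_efforts'][5],o['joints'][5])"; python3 look.py b
```

```text
tcp_pos: [0.5779, -0.1498, 0.2136]
contact_force: [-1.3, 2.4, 10.0]
27.95 [0.76135348 0.50037682 0.07557323] 0.11830243282020092 0.4347418198869119
27.95 [-1.33  2.41 10.  ] 0.26563255825627374
tip [ 0.5783 -0.1497  0.1126]
scene [[265.9 171.7]
 [266.3 168.8]] in crop [[237. 425.]
 [241. 399.]]
top [[286.1 188.6]
 [286.5 188.3]] in crop [[330. 352.]
 [333. 349.]]
```

View pics/scene_b.png

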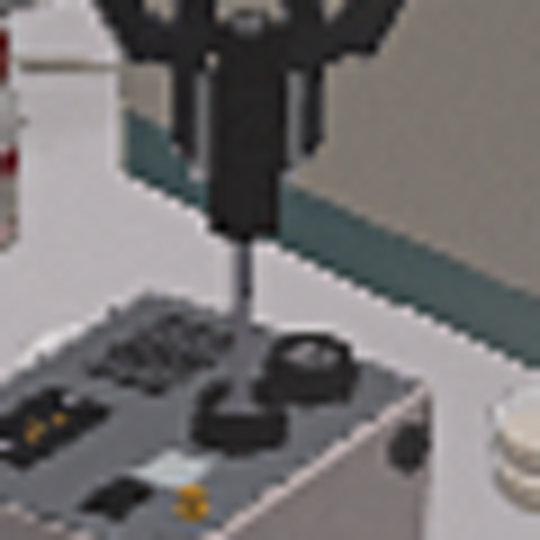

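```bash
python3 -m inch '[[[0,0,0,1,0],[0,0,0,2,0],[0,0,0,2,0]]]'|grep -E "force|tcp"; python3 -c "
from h import *
o=get_obs();print(o['time'],o['moment'],o['joint_efforts'][5],o['joints'][5])"
```

```text
tcp_pos: [0.578, -0.1498, 0.2137]
contact_force: [-0.7, 2.7, 8.7]
28.625 [0.74829814 0.45955899 0.15842429] 0.12266493402421474 0.46954566887129207
```

```bash
python3 -m inch '[[[0,0,0,1,0],[0,0,0,2,0],[0,0,0,2,0]]]'|grep -E "force|tcp"; python3 -c "
from h import *
o=get_obs();print(o['time'],o['moment'],o['joint_efforts'][5],o['joints'][5])"
```

```text
tcp_pos: [0.578, -0.1498, 0.2136]
contact_force: [-1.6, 2.4, 9.0]
29.0 [0.74921397 0.48341768 0.11294465] 0.1403150288388133 0.5043929838678173
```

```bash
python3 -m inch '[[[0,0,0,1,0],[0,0,0,2,0],[0,0,0,3,0],[0,0,0,3,0]]]'|grep -E "force|tcp"; python3 -c "
from h import *
o=get_obs();print(o['time'],o['moment'],o['joint_efforts'][5],o['joints'][5],o['width'])"
```

```text
tcp_pos: [0.578, -0.1499, 0.2137]
contact_force: [-1.8, 2.0, 9.6]
29.5 [0.66483121 0.48491859 0.1139911 ] 0.13092536944895983 0.5568051431014652 0.26941250896314806
```

```bash
python3 -m inch '[[[0,0,0,1,0],[0,0,0,2,0],[0,0,0,3,0],[0,0,0,3,0]]]'|grep -E "force|tcp"; python3 -c "
from h import *
o=get_obs();print(o['time'],o['moment'],o['joint_efforts'][5],o['joints'][5],o['width'])"
```

```text
tcp_pos: [0.578, -0.15, 0.2137]
contact_force: [-1.7, 1.6, 8.8]
30.0 [0.63394674 0.45205444 0.15101501] 0.16445263288915157 0.609076858896477 0.2736054968193596
```

The torque rose from about 0.085 to 0.16 N m, so the carrier is at its stop. Next I'll relax the twist slightly and let up.

```bash
python3 -m inch '[[[0,0,0,-3,0],[0,0,0,-6,0],[0,0,0,-6,0]]]'|grep -E "force|tcp"; python3 -c "
from h import *
o=get_obs();print(o['time'],o['moment'],o['joint_efforts'][5],o['joints'][5],o['width'])"; python3 -m inch '[[[0,-0.2,0,0,0],[0,-0.4,0,0,0],[0,-0.6,0,0,0],[0,-0.6,0,0,0]]]';python3 -c "
from h import *
o=get_obs();print(o['time'],o['moment'],o['joint_efforts'][5],o['joints'][5],o['width'])"
```

```text
tcp_pos: [0.578, -0.15, 0.2137]
contact_force: [-2.2, 1.9, 8.3]
30.375 [0.6401995  0.4566246  0.13418165] -0.0029610620549647138 0.5041565164619825 0.26865171193597803
time: 30.88
tcp_pos: [0.5778, -0.15, 0.2179]
ee_rot: [0.65, -0.649, -0.28, 0.278]
contact_force: [0.9, 1.8, 2.4]
width: 0.267
30.875 [ 0.82099734 -0.35099453  0.03775441] 0.0731644663028419 0.5045306287349295 0.2666095912469471
```

```bash
python3 -m inch '[[[0,-0.2,0,0,0],[0,-0.4,0,0,0],[0,-0.6,0,0,0],[0,-0.6,0,0,0]]]';python3 -c "
from h import *
o=get_obs();print(o['time'],o['moment'],o['joint_efforts'][5],o['joints'][5],o['width'])"
```

```text
time: 31.38
tcp_pos: [0.5773, -0.1503, 0.2213]
ee_rot: [0.651, -0.649, -0.278, 0.28]
contact_force: [4.2, 1.9, -9.1]
width: 0.27
31.375 [ 0.59139774 -1.46387981 -0.03298629] 0.04786578705534339 0.504648556443165 0.26993520272024696
```

```bash
python3 -m inch '[[[0,0,0,-3,0],[0,0,0,-5,0],[0,0,0,-5,0]]]';python3 -c "
from h import *
o=get_obs();print(o['time'],o['contact_force'],o['moment'],o['joint_efforts'][5],o['joints'][5],o['width'])"; python3 look.py c
```

```text
time: 31.75
tcp_pos: [0.5762, -0.1515, 0.224]
ee_rot: [-0.637, 0.637, 0.306, -0.308]
contact_force: [-0.2, -0.3, 0.4]
width: 0.268
31.75 [-0.20630598 -0.27761512  0.39075151] [-0.01732122 -0.0166701  -0.00642299] -0.07116107968613505 0.4177065901054868 0.26823864842996203
31.75 [-0.21 -0.28  0.39] 0.26823864842996203
tip [ 0.576  -0.1517  0.123 ]
scene [[266.9 168.9]
 [266.3 168.8]] in crop [[246. 400.]
 [241. 399.]]
top [[287.  188.7]
 [286.5 188.3]] in crop [[337. 352.]
 [333. 349.]]
```

View pics/scene_c.png

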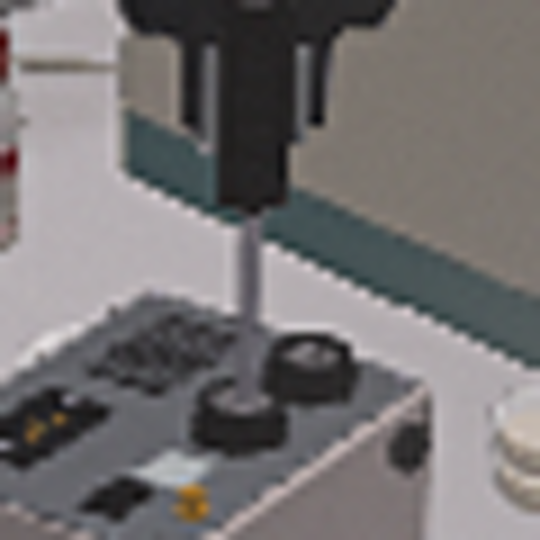

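```bash
python3 -m inch '[[[0,-0.3,0,0,0],[0,-0.8,0,0,0],[0,-1.5,0,0,0],[0,-1.5,0,0,0]]]'; python3 look.py d
```

```text
time: 32.55
tcp_pos: [0.5777, -0.1508, 0.2401]
ee_rot: [-0.637, 0.637, 0.308, -0.306]
contact_force: [-0.1, -0.3, -1.3]
width: 0.271
32.55 [-0.15 -0.32 -1.32] 0.2709248562473775
tip [ 0.5779 -0.1508  0.1391]
scene [[266.3 164.3]
 [266.3 168.8]] in crop [[242. 358.]
 [241. 399.]]
top [[287.2 187.1]
 [286.5 188.3]] in crop [[339. 339.]
 [333. 349.]]
```

View pics/scene_d.png

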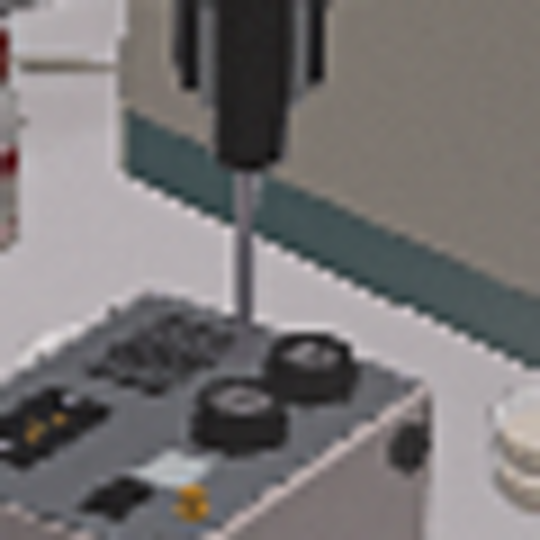

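```bash
python3 go.py .5046 .1159 .272; python3 -m inch '[[[0,-2,0,0,0],[0,-3.5,0,0,0],[0,-3.5,0,0,0]]]' >/dev/null; python3 go.py .5046 .1159 .272
```

```text
shift cm [16.33 -3.33 22.27] angle now 51.46 spin 0 joints [-0.26  0.43  0.3   1.44  0.    0.42] tilt [-5.e-04  1.e-04 -1.e+00] t 32.85
shift cm [16.3   0.28 22.35] angle now 51.46 spin 0 joints [-0.26  0.43  0.38  1.52  0.    0.42] tilt [ 2.6e-03 -6.0e-04 -1.0e+00] t 33.225
```

```bash
python3 -m inch '[[[2,0,3,0,0],[6,0,8,0,0],[10,0,13.5,0,0],[14,0,19,0,0],[16.3,0.2,22.3,0,0]]]' >/dev/null; python3 -m inch '[[[0,0,0,0,0],[0,0,0,0,0],[0,0,0,0,0]]]'; python3 go.py .5046 .1159 .109; python3 - <<'E'
from h import *
import pickle
for n,c in(("scene",(225,145,305,215)),("top",(245,150,325,220))):
    P=[get_image(n) for _ in range(6)]
    P[0]["avg"]=np.mean([p["img"].astype(float) for p in P],0)
    pickle.dump(P[0],open(n+".pkl","wb"))
    im=P[0]["avg"][c[1]:c[3],c[0]:c[2],::-1]
    im=cv2.normalize(im,None,0,255,cv2.NORM_MINMAX).astype(np.uint8)
    cv2.imwrite(f"pics/avg2_{n}.png",cv2.resize(im,None,fx=8.5,fy=8.5,interpolation=cv2.INTER_LANCZOS4))
    if n=="scene": save(P[0],"s8.png",(175,130,260,235),5)
E
python3 w.py w4.png; sed -i 's/else (.1225,)/else (.1225,)/; s/(.1265,.1295,.1325) if/(.1215,.1225,.1295) if/' fit.py; python3 fit.py | grep -A6 top
```

```text
time: 34.22
tcp_pos: [0.5046, 0.1146, 0.2716]
ee_rot: [-0.637, 0.637, 0.306, -0.307]
contact_force: [-0.3, 0.2, -1.2]
width: 0.273
shift cm [ 0.12 16.26  0.08] angle now 51.35 spin 0 joints [ 0.22  0.26  0.14  1.45 -0.    0.9 ] tilt [-4.e-04 -4.e-04 -1.e+00] t 34.225
ang 51.5 proj [[214.3 193.8]
 [214.1 190.3]]
186 [ 67  66  68  60  63  62  78  95  89  78 107 145 184 190 184] width px-ish 237.0
187 [ 64  62  59  56  52  55  73  92 109 181 188 184 180 179 181] width px-ish 319.0
188 [ 52  48  48 102 114 184 138  94 105 179 183 179 179 178 177] width px-ish 183.0
189 [112 174 191 188 185 191 131  93  81 167 183 177 176 177 176] width px-ish 275.0
190 [184 182 184 177 182 189 130  95  83 160 180 178 176 177 178] width px-ish 285.0
191 [182 178 181 176 179 188 111  82  82 148 178 180 176 176 177] width px-ish 327.0
192 [179 176 178 178 181 189 108  83  84 124 174 181 179 177 176] width px-ish 353.0
193 [179 176 177 178 178 188 125  87  76 116 171 176 175 177 177] width px-ish 345.0
194 [180 179 180 177 178 183 139 130 128 174 182 177 177 177 178] width px-ish 184.0
195 [179 177 178 175 178 179 184 178 182 182 175 180 178 178 177] width px-ish 72.0
196 [178 176 178 180 176 179 177 181 179 177 177 179 175 174 179] width px-ish 72.0
top
  L
  px
  (13, 12)
  (np.float64(2606.5630483534997), 0.1295, np.float64(0.5769), np.float64(-0.1495), np.float64(95.3))
  (np.float64(2631.4142721770986), 0.1295, np.float64(0.5769), np.float64(-0.1495), np.float64(101.7))
  (np.float64(2632.520162433678), 0.1295, np.float64(0.5768), np.float64(-0.1494), np.float64(99.6))
--
top
  R
  px
  (13, 13)
  (np.float64(4433.1501552999525), 0.1225, np.float64(0.5868), np.float64(-0.1936), np.float64(109.7))
  (np.float64(4472.953630800528), 0.1225, np.float64(0.5867), np.float64(-0.1936), np.float64(101.4))
  (np.float64(4497.550292888531), 0.1225, np.float64(0.5868), np.float64(-0.1935), np.float64(116.7))
```

View pics/avg2_scene.png

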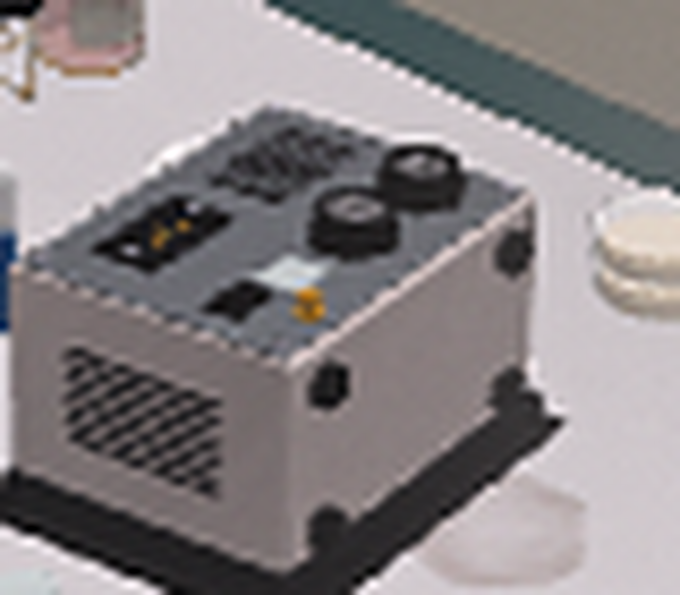

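View pics/avg2_top.png

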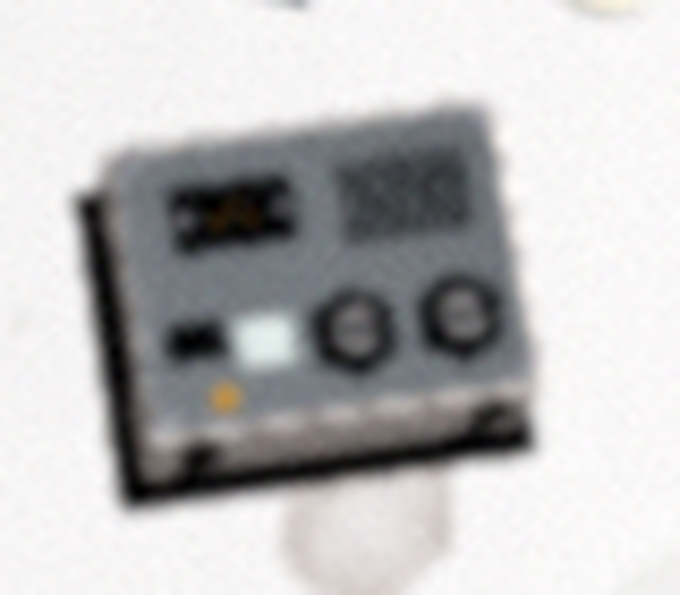

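View pics/s8.png

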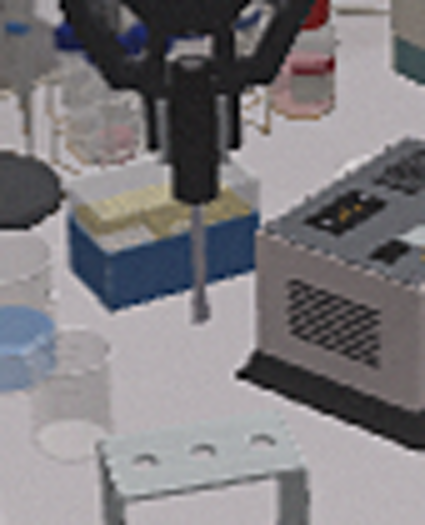

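```bash
python3 -c "
from h import *
s=get_image('scene');print(atz(s,(215.3,219.5),.085))"; python3 go.py .5052 .1164 .19;
```

```text
[0.50632266 0.11480256 0.085     ]
shift cm [ 0.1   8.19 -0.04] angle now 51.46 spin 0 joints [ 0.23  0.26  0.14  1.45 -0.    0.9 ] tilt [ 0. -0. -1.] t 34.925
```

```bash
python3 -m inch '[[[0.1,3,0,0,0],[0.1,6,0,0,0],[0.1,7.5,0,0,0],[0.1,7.7,0,0,0],[0.1,7.7,0,0,0]]]'; python3 go.py .5052 .1164 .19; python3 - <<'E'
from h import *
s=get_image("scene");save(s,"s9.png",(190,150,250,235),7)
E
```

```text
time: 35.55
tcp_pos: [0.5055, 0.1167, 0.1958]
ee_rot: [-0.637, 0.637, 0.308, -0.306]
contact_force: [1.5, -0.4, -1.3]
width: 0.272
shift cm [-0.05  0.58  0.01] angle now 51.46 spin 0 joints [ 0.23  0.29 -0.02  1.26  0.    0.9 ] tilt [ 1.5e-03  4.0e-04 -1.0e+00] t 35.55
```

View pics/s9.png

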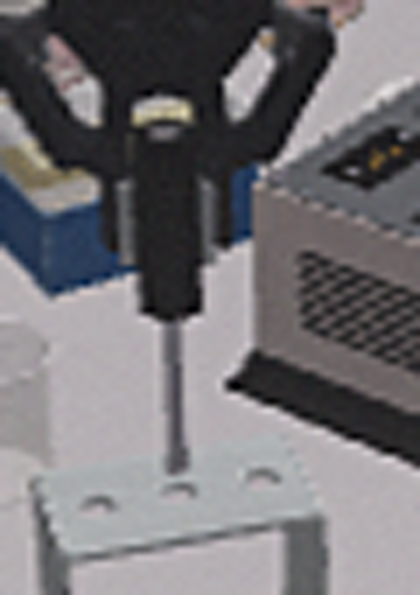

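The blade hangs just above the middle hole: tip at crop (177,470), hole at (180,490). I'll lower it in.

```bash
python3 -m inch '[[[0,0.7,0,0,0],[0,1.4,0,0,0],[0,2.1,0,0,0],[0,2.1,0,0,0]]]'; python3 go.py .505 .1162 .109
```

```text
time: 36.1
tcp_pos: [0.5043, 0.1164, 0.173]
ee_rot: [0.637, -0.637, -0.306, 0.308]
contact_force: [-0.4, -0.1, -1.3]
width: 0.265
shift cm [ 0.04  6.4  -0.08] angle now 51.45 spin 0 joints [ 0.23  0.31 -0.06  1.21 -0.    0.9 ] tilt [-1.9e-03 -5.0e-04 -1.0e+00] t 36.1
```

```bash
python3 -m inch '[[[0,1.5,0,0,0],[0,3,0,0,0],[0,4.5,0,0,0],[0,5.6,0,0,0],[0,6,0,0,0]]]'; python3 -m inch '[[[0,0.1,0,0,0],[0,0.1,0,0,0]]]'; python3 go.py .505 .1162 .108
```

```text
time: 36.72
tcp_pos: [0.5043, 0.1164, 0.1128]
ee_rot: [0.637, -0.637, -0.306, 0.308]
contact_force: [-0.1, 0.8, -1.4]
width: 0.269
time: 36.98
tcp_pos: [0.5053, 0.1167, 0.1134]
ee_rot: [-0.637, 0.637, 0.307, -0.307]
contact_force: [-0.5, 0.4, -1.4]
width: 0.27
shift cm [-0.06  0.54 -0.  ] angle now 51.46 spin 0 joints [ 0.23  0.36 -0.15  1.06 -0.    0.9 ] tilt [ 1.e-03  2.e-04 -1.e+00] t 36.975
```

```bash
python3 -m inch '[[[0,0.2,0,0,0],[0,0.35,0,0,0],[0,0.45,0,0,0],[0,0.45,0,0,0]]]'; python3 -m inch '[[[0,0.1,0,0,0],[0,0.1,0,0,0]]]'; python3 go.py .505 .1162 .108
```

```text
time: 37.48
tcp_pos: [0.5048, 0.1165, 0.1084]
ee_rot: [0.637, -0.637, -0.307, 0.307]
contact_force: [-0.4, -0.0, -0.8]
width: 0.268
time: 37.72
tcp_pos: [0.505, 0.1166, 0.1079]
ee_rot: [-0.637, 0.637, 0.307, -0.307]
contact_force: [-1.6, -0.8, 2.5]
width: 0.273
shift cm [-0.03 -0.01 -0.02] angle now 51.45 spin 0 joints [ 0.23  0.36 -0.16  1.05  0.    0.9 ] tilt [ 5.e-04  1.e-04 -1.e+00] t 37.725
```

```bash
python3 -m inch '[[[0,0,0,0,0.4],[0,0,0,0,0.6],[0,0,0,0,0.8],[0,0,0,0,0.9],[0,0,0,0,0.9]]]'; python3 -m inch '[[[0,-2,0,0,0.9],[0,-5,0,0,0.9],[0,-9,0,0,0.9],[0,-14,0,0,0.9],[0,-16,0,0,0.9]]]'; python3 -m inch '[[[0,0,0,0,0.9],[0,0,0,0,0.9]]]' >/dev/null; python3 - <<'E'
from h import *
s=get_image("scene");save(s,"s10.png",(180,90,300,260),3.5);save(s,"s10f.png")
t=get_image("top")
print([ (d["score"],d["pixel"]) for d in tip_of(s,"driver_grip")],get_obs()["time"],get_obs()["contact_force"])
E
```

```text
time: 38.35
tcp_pos: [0.5049, 0.1166, 0.1074]
ee_rot: [0.637, -0.637, -0.307, 0.307]
contact_force: [-0.2, 0.1, -0.6]
width: 0.898
time: 38.98
tcp_pos: [0.5062, 0.1169, 0.2709]
ee_rot: [-0.637, 0.637, 0.309, -0.305]
contact_force: [0.2, 0.2, 0.9]
width: 0.899
[(0.84, [213.4, 208.7]), (0.75, [209.5, 292.1]), (0.25, [191.4, 218.1])] 39.375 [0.26578918 0.44430924 0.34320178]
```

View pics/s10.png

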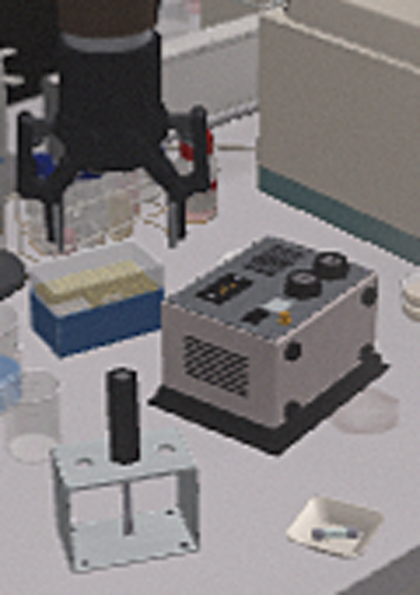

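```bash
python3 - <<'E'
from fit import *
for n,c,xy in(("top",(281,182,293,195),(.5769,-.1495)),("scene",(259,163,274,178),(.5763,-.1503))):
    S=setup(n,c)
    for h in(.1222,.1268): print(n,h,[(a,int(score(S,*xy,h,np.radians(a),.55))) for a in range(70,135,8)],int(score(S,*xy,h,0,.55)))
E
python3 - <<'E'
import cv2
a=cv2.imread("pics/avg_scene.png")[120:290,270:500];b=cv2.imread("pics/avg2_scene.png")[120:290,270:500]
cv2.imwrite("pics/cmp.png",cv2.resize(cv2.hconcat([a,b]),None,fx=1.7,fy=1.7))
E
```

```text
top 0.1222 [(70, 3481), (78, 3339), (86, 3206), (94, 3146), (102, 3135), (110, 3203), (118, 3323), (126, 3464), (134, 3585)] 3477
top 0.1268 [(70, 3089), (78, 2936), (86, 2800), (94, 2730), (102, 2716), (110, 2785), (118, 2916), (126, 3053), (134, 3173)] 3047
scene 0.1222 [(70, 162998), (78, 162575), (86, 162219), (94, 162253), (102, 162457), (110, 162905), (118, 163371), (126, 163737), (134, 163951)] 164058
scene 0.1268 [(70, 170070), (78, 170088), (86, 170042), (94, 170012), (102, 170030), (110, 170041), (118, 170055), (126, 170073), (134, 170061)] 169556
```

View pics/cmp.png

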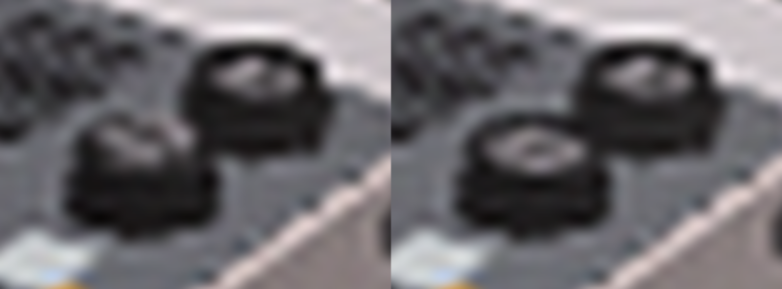

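View pics/s10f.png

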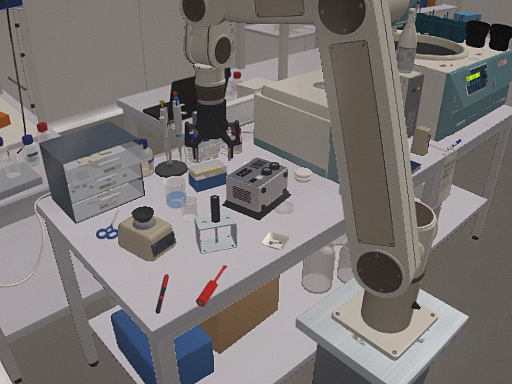

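Before and after, the left carrier went from proud to sunk below its rim, with its slot turned. The driver stands upright in the middle hole at (214,208), and nothing else moved. I'll hand in.

```bash
python3 -c "
from workcell import *
print(close_job())"
```

```text
the job is handed in; nothing more can be done
None
```

The proud fuse carrier is pressed in, turned clockwise to its stop and locked, and the black screwdriver is back upright in the middle hole of its stand. I handed the job in at about 39 s.

- **Grip:** The first grip caught the handle near its corners. I set the screwdriver back in its hole and gripped it again on its flats before going to the carrier.
- **Pressing and turning:** I pressed with about 10–12 N, under the panel's 16 N. Turning took about 0.09 N m, and I stopped when it rose to 0.16 N m, which I took as the end stop. I did not measure the carrier's turn directly.
- **Letting up:** The blade stuck in the slot for a moment as I lifted, pulling up on the carrier with about 8 N. Turning it back 5° freed it.
- **Carrier checks:** In the last pictures, the scene view shows the carrier sunk within its collar, like its neighbour. Its slot has turned from about 0° to about 95–100° (equal to about −83°), a change of roughly 80° clockwise. The fit of the top view alone preferred a greater carrier height, so that view did not confirm that the carrier is down.
- **Surroundings:** The second carrier and the surrounding things look unmoved. The red look-alike screwdriver fell over by itself at the start, before the arm moved, and still lies on the bench near the edge.

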